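Bolt the sample cabinet for the night

ROBOT

A 6-joint arm with a two-finger parallel gripper is mounted at the origin on the work surface. World frame = base frame: x ahead of the robot, y to its left, z up, the work surface at z = 0. Lengths are in m, angles in rad, forces in N, time in s.
With the tool pointing down it reaches from about 0.425 to 1.125 m from the base axis. Payload 14.9 kg.
Tool frame: the origin (TCP) lies at the very end of the fingers, on their centre line; the grasp point (between the pads) lies 19 mm behind it; z points along the fingers, y is the direction in which the jaws open and shut (so a half turn about z gives the same grasp; the last joint's range is limited). The gripper opens to 91 mm and grips with 3 to 60 N. Pads are 32 mm wide; open, the fingers measure 118 mm over their backs; the gripper's body (76 mm by 178 mm) begins 60 mm behind the grasp point.
Start: joints at [1.067, 0.379, 1.734, -0, 1.028, -0.033], TCP at [0.318, 0.624, 0.214] pointing down, gripper open.
Joint ranges: [-2.77, 2.77], [-0.74, 2.19], [0, 2.66], [-1.06, 4.2], [0.31, 2.87], [-3.08, 3.08]. Speed limits (rad/s): [1.89, 1.89, 2.39, 3.14, 3.14, 3.14].

INTERFACE

Orientations are given as a 3x3 rotation matrix whose columns are the frame's x, y, z axes.
In Python, from bench import manip, imaging, hand_in, models gives the robot as it stands.
- The arm moves only by the tool arm_command, never from a script. Its argument "deltas" is a list of rows, each a list of 3 entries, a list of its own where there are three numbers: the shift along the world's x, y, z each as a share of 1 m, from -1 to 1, then the turn about the world's z as a share of 2 rad, from -1 to 1, then the opening, from 0 (shut) to 1 (fully open). A call has 1 to 8 rows; each row is the pose to reach, as a shift and turn from the pose commanded when the call began; what a row does not reach only later rows make up. A row lasts 1/12 s, in which the tool goes at most 41.7 mm and 7.16 degrees, less where a joint would pass 70% of its speed; a pose out of reach is approached as far as the arm can. A call with a number of a shift or a turn outside -1 to 1 is refused whole. A call with a gripper value outside its range is refused whole. The fingers move at their own pace and stop on an object; "force" is the grip in N (left out, the last holds). Time passes only in rows, so rows that repeat a pose let the fingers close. It gives the time, the measured TCP pose, the force and the opening at its end, in the units of the state.
- manip.observe(): the state, without advancing time (a new reading comes with each control period).
- imaging.read_camera(name): name is "scene" or "top" or "wrist"; returns the picture (400x640x3 uint8, red, green, blue); there is no depth.
- imaging.camera_model(name): a dict with "mtx" (3x3 intrinsics, pixels), "R" (3x3) and "t" (3): a world point X has camera coordinates R X + t. Camera axes: x right, y down, z forward; pixel columns grow to the right and rows downward; lengths in m; the calibration is good to about 2 mm. The wrist camera is an equidistant fisheye: a pixel r from the principal point sees the ray r / f radians off the axis. A picture is of the moment at which its call begins: read the wrist's pose just before it. camera_model takes no time and is no camera call; for the wrist camera it gives the pose at the moment of the call.
- hand_in(): hands the job in, once; it reports no verdict.
Trained networks look in the newest picture that a camera, given by its name, has taken for a name from the list of things; names that differ only in an ending like _2 or _b are one class to them, and where a whole thing is asked for, a point or a joint stands for the part that bears it (a point fixed in the world has none). Each returns a list of dicts, best first, with "score" (0 to 1); they miss things now and then, are a little off and sometimes report something else, mostly with a low value. They report only what shows in the picture. A call takes as long as a camera call.
- models.trace(camera, query): "region" (400x640 bool, what is visible of it) and "box" ([left, top, right, bottom] in pixels, round what is visible of it).
- models.tip_of(camera, query): "point" ([column, row] in pixels: a listed point, or the origin of a listed thing).
The state is a dict: "clock": time; "joints": joint angles; "dq": joint speeds; "effort": joint torques, N m; "ee_pos": TCP position; "orientation": TCP orientation; "contact_force": force on the tool from outside, world axes, zero at the start; "moment": the same for the moment, N m; "finger_gap": opening from 0.0 (shut) to 1.0 (fully open).
Only numpy, scipy, OpenCV 4.12 (cv2) and the standard library are available. Lean on these libraries where they do the work, as an engineer would, in place of code of your own. Each camera call takes 0.05 s, during which the arm holds its last target.

TASK

Lock up the sample cabinet on the counter: push its door shut, slide the barrel bolt on the door fully home through the keeper on the fixed side panel, and then turn the bolt's knob down into its locking notch so that the bolt cannot slide back. Leave the other things on the counter where they are.

Things in the scene. Friction and masses are not known exactly. Their poses are not given: they have to be found in the camera images.
- cabinet: fixed white cabinet, 400 (y) x 220 (x) x 300 mm high. Origin: underside centre; x points into it, away from the robot, y to the robot's left, z up. Front face: x = -110. Left, the door: y +185 to -98, z 20 to 285, hinged on the upright line x -110, y +187. Right, flush with it, a fixed panel: y -100 to -200. Along the whole top front edge a light pelmet sticks out 25 mm, z 287 to 305 mm.
- door (a joint): door angle in rad: 0 shut flush with the side panel, grows as it swings out towards the robot (stop at 1.2). It stands where it is left; pushing it takes about 1 to 2 N near the free edge.
- door_corner (a point): point on the door's front face near its upper free corner, good to push on: 255 mm from the hinge line, 28 mm in from the free edge, 205 mm above the counter (50 above the bolt's axis). Carries the door's axes: x into the door, square to its face; y along it towards the hinge; z up.
- bolt (a joint): how far the bolt is slid, in m: 0 drawn back, 0.045 fully home (end stop). It slides along the door towards the free edge (the door's -y), against about 2 N of friction. Its axis is level, along the door, 11 mm in front of the door's face and 155 mm above the counter; its barrel is 115 mm long and stands 20 mm proud of the face.
- knob (a joint): angle of the knob about the bolt's axis, rad: 0 straight out, square to the door; 1.05 fully down, at its stop. Stays where left; takes about 1 N at the ball. A slot in the barrel keeps it at 0 until the bolt is within 3 mm of fully home; only there a notch lets it down, and once down it keeps the bolt from sliding back.
- knob_ball (a point): centre of the bolt's plain steel ball knob, 17 mm diameter on an 8 mm stem, 32 mm from the bolt's axis: 43 mm in front of the door's face when straight out; 27 mm in front and 28 mm lower when down. A gripper pointing straight down is stopped by the light pelmet above. It turns with the knob: -x points along the stem, y along the bolt's axis, opposite to the sliding direction.
- keeper (a point): centre of the keeper's mouth on the fixed panel, in line with the bolt when the door is shut (cabinet frame: x -121, y -108, z 155 mm). A steel staple 25 mm wide, standing 22.5 mm proud, with an opening 17 mm high for the 12 mm round bolt. A door more than about 3 mm ajar makes the bolt strike the staple.
- calculator: bystander: black desk calculator lying flat, 150 x 105 x 22 mm. Origin: centre of its underside. Leave alone.
- mouse: bystander: black computer mouse, 105 x 60 x 36 mm. Origin: centre of its underside. Leave alone.
- tape_roll: bystander: roll of brown parcel tape lying flat, 100 mm diameter, 48 mm high, in front of the side panel. Origin: centre of its underside. Leave alone.
- jar: bystander: small jar, 56 mm diameter, 70 mm high, left of the cabinet. Origin: centre of its underside. Leave alone.
- stapler: bystander: stapler, 130 x 34 x 50 mm, right of the cabinet. Origin: centre of its underside. Leave alone.
- carton: bystander: small carton, 130 x 100 x 70 mm, far left. Origin: centre of its underside. Leave alone.
- pen_cup: bystander: empty grey pen cup, 72 mm diameter, 95 mm high, far right. Origin: centre of its underside. Leave alone.

How it is judged:
By the outcome, as a careful person would: the job done as asked, in the order asked, and still so for the second after the job is handed in, with the robot touching nothing.
It also fails if it takes over 40 s, if anything falls off the work surface, if the arm or the gripper's body presses on something with over 40 N, if the wrist force passes 120 N, or if a joint passes its speed limit or range.

## Working session

There is one attempt and no reset: what is moved stays moved. The work goes in short steps, Python scripts to look and compute and a tool call to move; the robot and the scene stay as the last step left them, time stands still between calls to the robot, and variables do not carry over. Pictures are saved under pics/ and viewed, and the job is handed in when it is done.

Besides the shell and the picture viewer there is one more tool, called after "Emit:" by a JSON object that holds its "method" and its "body". arm_command: Moves the arm, as the interface text tells. Shift numbers are shares of 1 m and turn numbers shares of 2 rad, none past 1 either way. Its arguments: {"type":"object","properties":{"deltas":{"type":"array"},"force":{"type":"number"}},"required":["deltas"]}

```bash
mkdir -p pics
cat > h.py <<'E'
import numpy as np, cv2
from bench import manip, imaging, models
def shot(cam,name):
    im=imaging.read_camera(cam); cv2.imwrite('pics/'+name+'.png',im[:,:,::-1]); return im
def ray(cam,p):
    m=imaging.camera_model(cam);K=np.array(m['mtx']);R=np.array(m['R']);t=np.array(m['t'])
    d=np.linalg.inv(K)@[p[0],p[1],1]; return -R.T@t, R.T@d
def atz(cam,p,z):
    o,d=ray(cam,p); return o+d*(z-o[2])/d[2]
def tri(p1,p2,c1='scene',c2='top'):
    o1,d1=ray(c1,p1);o2,d2=ray(c2,p2);d1/=np.linalg.norm(d1);d2/=np.linalg.norm(d2)
    s=np.linalg.lstsq(np.c_[d1,-d2],o2-o1,rcond=None)[0]
    a=o1+s[0]*d1;b=o2+s[1]*d2; return (a+b)/2,np.linalg.norm(a-b)
def proj(cam,X):
    m=imaging.camera_model(cam);K=np.array(m['mtx']);c=np.array(m['R'])@X+np.array(m['t']);u=K@c;return u[:2]/u[2]
E
python3 - <<'E'
from h import *
np.set_printoptions(precision=4,suppress=True)
for c in ['scene','top']:
    shot(c,c+'1')
    m=imaging.camera_model(c);o=-np.array(m['R']).T@m['t'];print(c,o,np.array(m['R'])[2])
    for q in ['cabinet','door_corner','knob_ball','keeper','tape_roll']:
        r=models.tip_of(c,q);print(q,[(np.round(x['point'],1),round(x['score'],2)) for x in r[:3]])
print(manip.observe())
E
```

```text
scene [ 0.7571 -0.3127  1.1681] [-0.1617  0.2746 -0.9479]
cabinet []
door_corner [(array([291.8, 191.6]), 0.67)]
knob_ball [(array([392.3,  93.7]), 0.51)]
keeper [(array([309.9, 225.6]), 0.73)]
tape_roll [(array([285.4, 264. ]), 0.56)]
top [ 0.3684 -0.0001  1.3631] [ 0.1478 -0.0212 -0.9888]
cabinet []
door_corner [(array([325.1, 211.9]), 0.8)]
knob_ball [(array([444.7, 198.7]), 0.57), (array([303.5, 228.2]), 0.36)]
keeper [(array([339.7, 192.5]), 0.98)]
tape_roll [(array([367. , 213.1]), 0.73), (array([219.3, 187.2]), 0.63), (array([339.5, 189.3]), 0.3)]
{'clock': 0.6, 'joints': array([ 1.0667,  0.3789,  1.7342,  0.    ,  1.0285, -0.0333]), 'dq': array([ 0.0019, -0.0001, -0.0007, -0.0005, -0.0022,  0.0005]), 'effort': array([ -0.0005, -76.3392, -43.4588,   0.065 ,   0.0392,  -0.    ]), 'ee_pos': array([0.3175, 0.6239, 0.2139]), 'orientation': array([[-0.8912,  0.4536, -0.    ],
       [ 0.4536,  0.8912,  0.    ],
       [ 0.    , -0.    , -1.    ]]), 'contact_force': array([-1.4289,  0.4949, -0.6151]), 'moment': array([-0.0151, -0.0073, -0.0298]), 'finger_gap': 0.9999532739936071}
```

View pics/scene1.png

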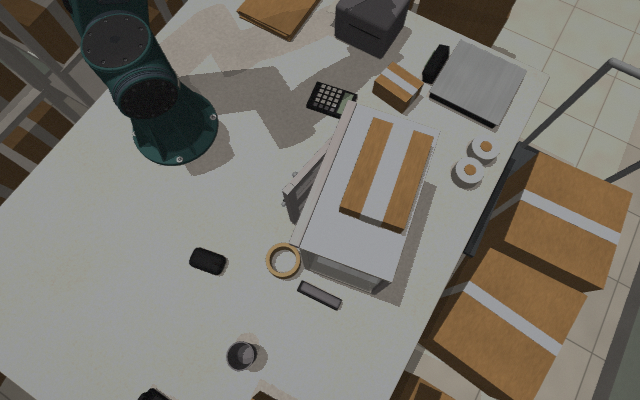

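View pics/top1.png

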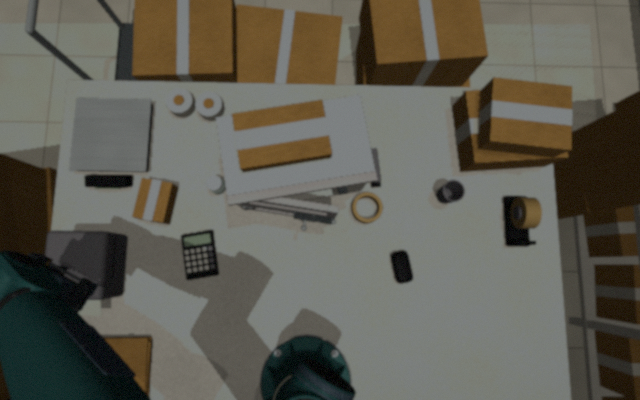

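The scene view shows the cabinet around (365,190) with its door ajar near (300,185). The tape roll is at (284,260). The top view shows the pelmet edge from about (226,203) to (376,180), the door free edge near (335,215), and the tape at (367,207). I'll zoom in for accurate corners.

Run:
```python
import cv2
a=cv2.imread('pics/top1.png')[85:245,205:395];cv2.imwrite('pics/t1z.png',cv2.convertScaleAbs(cv2.resize(a,None,fx=4,fy=3.7*4/3.7/4*3.7,interpolation=2),alpha=1.5))
a=cv2.imread('pics/scene1.png')[90:300,260:450];cv2.imwrite('pics/s1z.png',cv2.convertScaleAbs(cv2.resize(a,None,fx=2.85,fy=2.85,interpolation=2),alpha=1.3))
```

```text
(no output)
```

View pics/t1z.png

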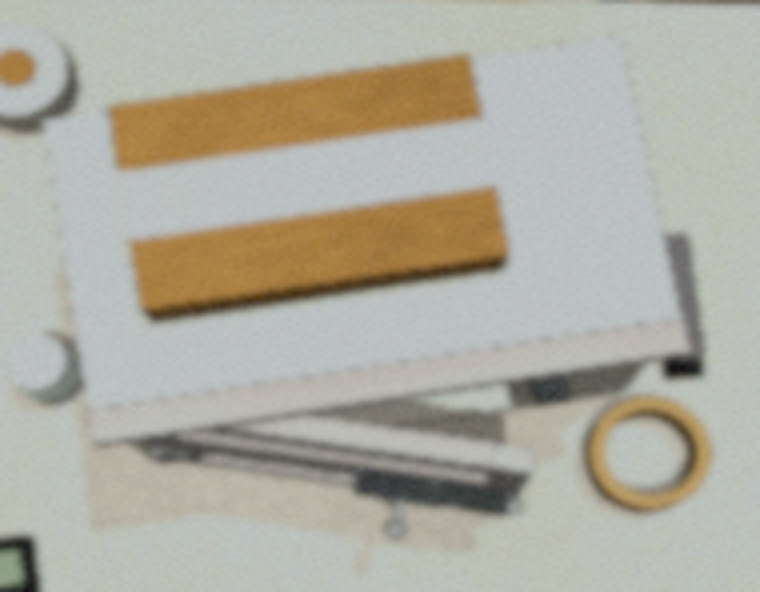

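View pics/s1z.png

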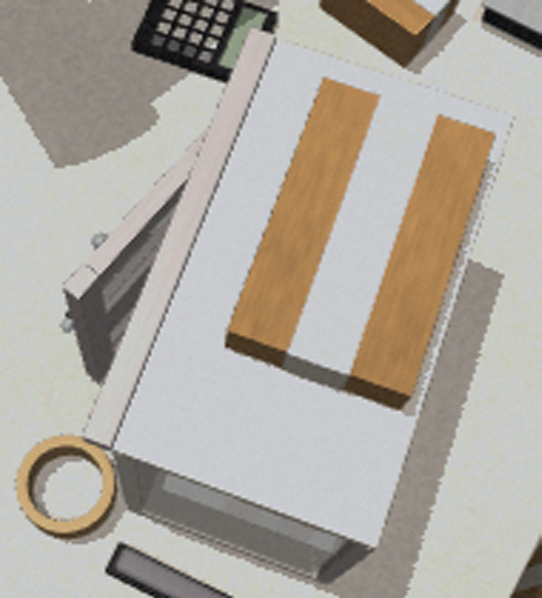

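```bash
cat >> h.py <<'E'
def T(c,p):
    x,y,a=c;ca,sa=np.cos(a),np.sin(a);return np.array([x+ca*p[0]-sa*p[1],y+sa*p[0]+ca*p[1],p[2]])
def doorpt(c,th,u,out,z):
    # u: from hinge towards free edge, out: in front of face
    # local dir towards free edge: shut (0,-1), open swings to -x
    d=np.array([-np.sin(th),-np.cos(th)]);n=np.array([-np.cos(th),np.sin(th)])
    q=np.array([-.110,.187])+u*d+out*n
    return T(c,[q[0],q[1],z])
E
cat > fit.py <<'E'
from h import *
from scipy.optimize import least_squares
np.set_printoptions(precision=4,suppress=True)
tz=lambda x,y:(205+x/4,85+y/3.7)
sz=lambda x,y:(260+x/2.85,90+y/2.85)
obs=[('scene',sz(250,30),(-.135,.2,.305)),('scene',sz(87,437),(-.135,-.2,.305)),('scene',sz(378,548),(.11,-.2,.3)),('scene',sz(513,118),(.11,.2,.3)),
('top',tz(620,38),(.11,-.2,.3)),('top',tz(45,120),(.11,.2,.3)),('top',tz(97,440),(-.135,.2,.287)),('top',tz(690,350),(-.135,-.2,.287))]
f=lambda c:np.concatenate([proj(k,T(c,p))-u for k,u,p in obs])
r=least_squares(f,[.7,.1,.1],loss='soft_l1');print(r.x);print(r.fun.reshape(-1,2))
c=r.x
r2=lambda p,q:tri(p,q)
print('ball',tri(sz(100,240),tz(395,525)),'corner',tri((291.8,191.6),(325.1,211.9)))
print('keeper true',T(c,(-.121,-.108,.155)))
# fit door angle & bolt u
ob=[('scene',sz(100,240)),('top',tz(395,525))]
g=lambda v:np.concatenate([proj(k,doorpt(c,v[0],v[1],.043,.155))-u for k,u in ob])
s=least_squares(g,[.3,.18]);print(s.x,s.fun,doorpt(c,*s.x,.043,.155))
tc=atz('top',(367,207.5),.048);print('tape',tc)
e=np.array(tc);a=c[2];R=np.array([[np.cos(a),-np.sin(a)],[np.sin(a),np.cos(a)]]);print('tape cab frame',R.T@(e[:2]-c[:2]))
E
python3 fit.py
```

```text
[0.6907 0.0364 0.1853]
[[-0.109  -1.4591]
 [-2.147   0.2062]
 [-0.004   0.4703]
 [ 0.3959 -1.1573]
 [ 0.5478 -2.5632]
 [-0.4162 -1.7062]
 [ 0.4992  0.7557]
 [-0.4181  0.0521]]
ball (array([0.4763, 0.0124, 0.1556]), np.float64(7.747852563543494e-05)) corner (array([ 0.5129, -0.0501,  0.2145]), np.float64(0.004763379798856644))
keeper true [ 0.5917 -0.092   0.155 ]
[0.3356 0.1962] [ 0.0017  0.0481 -0.0398  0.0256] [0.4763 0.0125 0.155 ]
tape [ 0.5519 -0.192   0.048 ]
tape cab frame [-0.1785 -0.1989]
```

```bash
python3 - <<'E'
from h import *
shot('wrist','w1'); 
m=imaging.camera_model('wrist');print(m); print(-np.array(m['R']).T@m['t'])
c=[.6907,.0364,.1853]
for n,p in [('ballhome',(-.153,.187-.196-.045,.155)),('ballshut',(-.153,-.009,.155)),('pelR',(-.135,-.2,.3)),('pelL',(-.135,.2,.3))]: print(n,T(c,p))
E
ls -la .
```

```text
{'mtx': array([[309.70691629,   0.        , 323.51211433],
       [  0.        , 309.70691629, 202.53507494],
       [  0.        ,   0.        ,   1.        ]]), 'R': array([[ 4.51615123e-01,  8.92212791e-01, -3.41114079e-04],
       [ 8.63483608e-01, -4.36976849e-01,  2.51887458e-01],
       [ 2.24588153e-01, -1.14050732e-01, -9.67756474e-01]]), 't': array([-0.69945749, -0.02957989,  0.39026703])}
[0.25377798 0.65564943 0.38489565]
ballhome [ 0.55026824 -0.04486451  0.155     ]
ballshut [ 0.54197738 -0.00063486  0.155     ]
pelR [ 0.59485934 -0.18504879  0.3       ]
pelL [0.52116278 0.20810361 0.3       ]
total 20
drwxr-xr-x  3 agent agent 4096 Dec  7 03:21 .
drwxr-xr-x 23 root  root  4096 Dec  7 03:19 ..
-rw-r--r--  1 agent agent 1162 Dec  7 03:21 fit.py
-rw-r--r--  1 agent agent 1190 Dec  7 03:21 h.py
drwxr-xr-x  2 agent agent 4096 Dec  7 03:23 pics
```

View pics/w1.png

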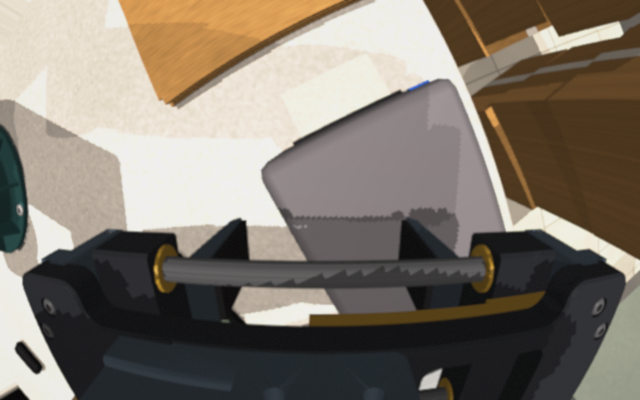

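Emit:
{"method": "arm_command", "body": {"deltas": [[[0.07,-0.31,0],0.328,0],[[0.07,-0.31,0],0.328,0],[[0.07,-0.31,0],0.328,0],[[0.07,-0.31,0],0.328,0],[[0.07,-0.31,0],0.328,0],[[0.07,-0.31,0],0.328,0],[[0.07,-0.31,0],0.328,0],[[0.07,-0.31,0],0.328,0]], "force": 20}}

```text
clock: 1.32
ee_pos: [0.3875, 0.3109, 0.2139]
orientation: [[-0.983, -0.184, 0.0], [-0.184, 0.983, -0.0], [0.0, -0.0, -1.0]]
contact_force: [-0.2, 0.3, 0.4]
finger_gap: 0.449
```

Emit:
{"method": "arm_command", "body": {"deltas": [[[-0.07,-0.31,0],0,0],[[-0.07,-0.31,0],0,0],[[-0.07,-0.31,0],0,0],[[-0.07,-0.31,0],0,0],[[-0.07,-0.31,0],0,0],[[-0.07,-0.31,0],0,0],[[-0.07,-0.31,0],0,0],[[-0.07,-0.31,0],0,0]]}}

```text
clock: 1.98
ee_pos: [0.3165, 0.0019, 0.2141]
orientation: [[-0.983, -0.184, 0.001], [-0.184, 0.983, -0.0], [-0.001, -0.0, -1.0]]
contact_force: [0.9, -0.7, 0.2]
finger_gap: 0.007
```

```bash
python3 -c "
from bench import manip
print(manip.observe())"
```

```text
{'clock': 1.9833, 'joints': array([-6.73591407e-02, -3.18552806e-01,  2.45432703e+00, -2.20629509e-04,
        1.00473127e+00, -1.82302837e+00]), 'dq': array([-1.06499667, -0.22594092,  0.14300298,  0.00171007,  0.07429731,
       -1.04157525]), 'effort': array([ 13.36924464, -13.28635275, -41.76484108,  -0.04362604,
         0.11967328,   1.8209327 ]), 'ee_pos': array([0.31652355, 0.00194974, 0.21413443]), 'orientation': array([[-9.82937343e-01, -1.83937573e-01,  1.07216685e-03],
       [-1.83937945e-01,  9.82937824e-01, -2.58968164e-04],
       [-1.00623937e-03, -4.51761646e-04, -9.99999392e-01]]), 'contact_force': array([ 0.85899683, -0.73157677,  0.23083577]), 'moment': array([ 0.04641608,  0.00770393, -0.02584253]), 'finger_gap': 0.00739614738932335}
```

Emit:
{"method": "arm_command", "body": {"deltas": [[[-0.04,0,0],0,0],[[-0.08,0,0],0,0],[[-0.1,0,0],0,0],[[-0.1,0,0],0,0]]}}

```text
clock: 2.32
ee_pos: [0.2145, 0.0038, 0.2133]
orientation: [[-0.983, -0.183, 0.002], [-0.183, 0.983, -0.0], [-0.002, -0.0, -1.0]]
contact_force: [0.8, 1.0, 0.4]
finger_gap: 0.007
```

```bash
python3 -c "
from bench import manip
print(manip.observe())"
```

```text
{'clock': 2.3167, 'joints': array([-9.11361732e-02, -6.25330023e-01,  2.61352012e+00, -4.66879020e-05,
        1.15175502e+00, -1.84614231e+00]), 'dq': array([ 0.01564706,  0.11219873, -0.07656278,  0.00310551, -0.09312599,
        0.01324095]), 'effort': array([ -0.87480739,  -0.1164661 , -46.64789915,  -0.0671648 ,
         1.0053134 ,  -0.18307168]), 'ee_pos': array([0.21452974, 0.00377986, 0.21325613]), 'orientation': array([[-9.83076535e-01, -1.83188009e-01,  1.63681333e-03],
       [-1.83188560e-01,  9.83077776e-01, -1.92413448e-04],
       [-1.57386697e-03, -4.89002622e-04, -9.99998642e-01]]), 'contact_force': array([0.83710096, 1.03171336, 0.39864447]), 'moment': array([0.07915866, 0.00221709, 0.03391466]), 'finger_gap': 0.006829853628268304}
```

Emit:
{"method": "arm_command", "body": {"deltas": [[[-0.03,0,0.02],0,0],[[-0.05,0,0.03],0,0],[[-0.05,0,0.03],0,0]]}}

```text
clock: 2.57
ee_pos: [0.1898, 0.0043, 0.2357]
orientation: [[-0.983, -0.184, -0.016], [-0.184, 0.983, -0.0], [0.016, 0.003, -1.0]]
contact_force: [1.1, 0.1, 0.4]
finger_gap: 0.008
```

```bash
python3 -c "
from bench import manip
print(manip.observe())"
```

```text
{'clock': 2.5667, 'joints': array([-9.74369774e-02, -7.38729554e-01,  2.61457000e+00, -2.01898227e-03,
        1.28157098e+00, -1.85273108e+00]), 'dq': array([ 0.00426844,  0.00883985,  0.00262575,  0.00296797, -0.07693471,
       -0.00212846]), 'effort': array([-1.94161311e-01,  9.39446926e+00, -4.84288931e+01, -9.46642575e-02,
        1.28957648e+00, -6.55741300e-03]), 'ee_pos': array([0.18977663, 0.00433848, 0.23573094]), 'orientation': array([[-9.82794588e-01, -1.84013608e-01, -1.59307574e-02],
       [-1.84030886e-01,  9.82920385e-01, -3.87169307e-04],
       [ 1.57299106e-02,  2.55124350e-03, -9.99873022e-01]]), 'contact_force': array([1.08827712, 0.07527756, 0.37533611]), 'moment': array([-0.03457266, -0.01210488, -0.04566236]), 'finger_gap': 0.0076030432262806655}
```

Emit:
{"method": "arm_command", "body": {"deltas": [[[0.04,0,0],0,0],[[0.08,0,0],0,0],[[0.1,0,0],0,0],[[0.1,0,0],0,0]]}}

```text
clock: 2.9
ee_pos: [0.2946, 0.0044, 0.2345]
orientation: [[-0.983, -0.184, -0.017], [-0.184, 0.983, -0.0], [0.017, 0.003, -1.0]]
contact_force: [0.1, 0.7, 0.7]
finger_gap: 0.001
```

Emit:
{"method": "arm_command", "body": {"deltas": [[[0.22,0.065,0.24],0,0],[[0.22,0.065,0.24],0,0],[[0.22,0.065,0.24],0,0],[[0.22,0.065,0.24],0,0],[[0.22,0.065,0.24],0,0],[[0.22,0.065,0.24],0,0],[[0.22,0.065,0.24],0,0],[[0.22,0.065,0.24],0,0]]}}

```text
clock: 3.57
ee_pos: [0.5115, 0.0701, 0.4765]
orientation: [[-0.983, -0.185, -0.014], [-0.185, 0.983, -0.0], [0.014, 0.002, -1.0]]
contact_force: [0.1, -0.6, 0.7]
finger_gap: 0.008
```

Emit:
{"method": "arm_command", "body": {"deltas": [[[0.26,0.05,0.2],0,0],[[0.26,0.05,0.2],0,0],[[0.26,0.05,0.2],0,0],[[0.26,0.05,0.2],0,0],[[0.26,0.05,0.2],0,0],[[0.26,0.05,0.2],0,0],[[0.26,0.05,0.2],0,0],[[0.26,0.05,0.2],0,0]]}}

```text
clock: 4.23
ee_pos: [0.7717, 0.12, 0.6758]
orientation: [[-0.983, -0.184, -0.014], [-0.184, 0.983, -0.0], [0.014, 0.002, -1.0]]
contact_force: [-0.2, 0.3, 0.4]
finger_gap: 0.001
```

```bash
python3 -c "
from bench import manip
print(manip.observe())"
```

```text
{'clock': 4.2333, 'joints': array([ 1.23873248e-01,  3.50150094e-01,  9.71054399e-01,  1.65140892e-03,
        1.83448919e+00, -1.63199389e+00]), 'dq': array([ 3.39693522e-02,  8.63047828e-01, -1.60168324e+00,  3.82691908e-05,
        7.27183251e-01,  3.39684493e-02]), 'effort': array([-1.05177012e-02, -9.36343431e+01, -3.90382719e+01, -2.53762992e-02,
       -1.33605346e+00, -6.11256156e-02]), 'ee_pos': array([0.77165637, 0.11999123, 0.67579446]), 'orientation': array([[-9.82746834e-01, -1.84410706e-01, -1.41898324e-02],
       [-1.84427038e-01,  9.82846195e-01, -1.60150287e-04],
       [ 1.39759562e-02,  2.45960158e-03, -9.99899306e-01]]), 'contact_force': array([-0.23147775,  0.27487027,  0.36490172]), 'moment': array([0.02535348, 0.04258454, 0.01660657]), 'finger_gap': 0.0011719091832864332}
```

Emit:
{"method": "arm_command", "body": {"deltas": [[[0.4,0.09,0],0,0],[[0.4,0.09,0],0,0],[[0.4,0.09,0],0,0],[[0.4,0.09,0],0,0],[[0.4,0.09,0],0,0],[[0.4,0.09,0],0,0],[[0.4,0.09,0],0,0],[[0.4,0.09,0],0,0]]}}

```text
clock: 4.9
ee_pos: [0.9776, 0.1683, 0.6404]
orientation: [[-0.983, -0.184, -0.004], [-0.184, 0.983, 0.002], [0.004, 0.003, -1.0]]
contact_force: [-0.7, -0.5, 0.8]
finger_gap: 0.008
```

```bash
python3 -c "
from bench import manip
s=manip.observe();print(s['joints'],s['dq'])"
```

```text
[ 1.46301591e-01  9.97509833e-01  8.75174972e-04  2.94605845e-03
  2.14738451e+00 -1.60815167e+00] [ 0.02916956  0.25144247 -0.01460022  0.00416417 -0.26808575  0.02750467]
```

Emit:
{"method": "arm_command", "body": {"deltas": [[[0.4,0.09,0.25],0,0],[[0.4,0.09,0.25],0,0],[[0.4,0.09,0.25],0,0],[[0.4,0.09,0.25],0,0],[[0.4,0.09,0.25],0,0],[[0.4,0.09,0.25],0,0]]}}

```text
clock: 5.4
ee_pos: [0.978, 0.1764, 0.6545]
orientation: [[-0.982, -0.184, 0.033], [-0.184, 0.983, 0.008], [-0.034, 0.002, -0.999]]
contact_force: [1.0, 0.6, 0.7]
finger_gap: 0.003
```

```bash
python3 -c "
from bench import manip
s=manip.observe();print(s['joints'],s['dq'])"
```

```text
[ 1.54217499e-01  9.83244728e-01  1.08725090e-03  3.56002955e-03
  2.12303134e+00 -1.59985261e+00] [ 0.0089126   0.01422216  0.00313375  0.00064218 -0.00223332  0.01207429]
```

Emit:
{"method": "arm_command", "body": {"deltas": [[[1,0.25,0.3],0,0],[[1,0.25,0.3],0,0]]}}

```text
clock: 5.57
ee_pos: [0.9933, 0.1842, 0.6389]
orientation: [[-0.981, -0.184, 0.058], [-0.184, 0.983, 0.013], [-0.06, 0.002, -0.998]]
contact_force: [0.2, 0.8, -0.3]
finger_gap: 0.002
```

Emit:
{"method": "arm_command", "body": {"deltas": [[[1,0.25,0],0,0],[[1,0.25,0],0,0]]}}

```text
clock: 5.73
ee_pos: [1.0173, 0.1938, 0.6048]
orientation: [[-0.98, -0.184, 0.079], [-0.183, 0.983, 0.017], [-0.081, 0.002, -0.997]]
contact_force: [-0.9, 0.3, -0.1]
finger_gap: 0.007
```

Emit:
{"method": "arm_command", "body": {"deltas": [[[0.2,0.05,0.5],0,0],[[0.2,0.05,0.5],0,0]]}}

```text
clock: 5.9
ee_pos: [0.9977, 0.1918, 0.6453]
orientation: [[-0.979, -0.184, 0.092], [-0.183, 0.983, 0.02], [-0.094, 0.002, -0.996]]
contact_force: [0.3, -0.2, 1.1]
finger_gap: 0.007
```

Emit:
{"method": "arm_command", "body": {"deltas": [[[1,0.2,0.4],0,0],[[1,0.2,0.4],0,0],[[1,0.2,0.4],0,0]]}}

```text
clock: 6.15
ee_pos: [1.0116, 0.1951, 0.6381]
orientation: [[-0.975, -0.184, 0.126], [-0.182, 0.983, 0.026], [-0.128, 0.002, -0.992]]
contact_force: [0.0, -0.4, -0.3]
finger_gap: 0.005
```

Emit:
{"method": "arm_command", "body": {"deltas": [[[1,0.2,0.9],0,0],[[1,0.2,0.9],0,0],[[1,0.2,0.9],0,0]]}}

```text
clock: 6.4
ee_pos: [1.0067, 0.1948, 0.6582]
orientation: [[-0.971, -0.184, 0.15], [-0.182, 0.983, 0.031], [-0.153, 0.003, -0.988]]
contact_force: [0.0, 0.5, 0.1]
finger_gap: 0.006
```

Emit:
{"method": "arm_command", "body": {"deltas": [[[1,0.2,0.7],0,0],[[1,0.2,0.7],0,0],[[1,0.2,0.7],0,0],[[1,0.2,0.7],0,0],[[1,0.2,0.7],0,0],[[1,0.2,0.7],0,0]]}}

```text
clock: 6.9
ee_pos: [1.0079, 0.1962, 0.6679]
orientation: [[-0.967, -0.184, 0.175], [-0.181, 0.983, 0.036], [-0.179, 0.003, -0.984]]
contact_force: [-0.4, 0.1, -0.8]
finger_gap: 0.003
```

Emit:
{"method": "arm_command", "body": {"deltas": [[[1,0.19,0.4],0,0],[[1,0.19,0.4],0,0],[[1,0.19,0.4],0,0]]}}

```text
clock: 7.15
ee_pos: [1.0251, 0.1991, 0.6526]
orientation: [[-0.962, -0.184, 0.201], [-0.18, 0.983, 0.041], [-0.205, 0.003, -0.979]]
contact_force: [-0.1, 0.5, 0.2]
finger_gap: 0.006
```

Emit:
{"method": "arm_command", "body": {"deltas": [[[1,0.19,0.5],0,0],[[1,0.19,0.5],0,0],[[1,0.19,0.5],0,0]]}}

```text
clock: 7.4
ee_pos: [1.0363, 0.2009, 0.647]
orientation: [[-0.956, -0.184, 0.227], [-0.179, 0.983, 0.046], [-0.231, 0.003, -0.973]]
contact_force: [0.4, -0.4, -0.1]
finger_gap: 0.007
```

Emit:
{"method": "arm_command", "body": {"deltas": [[[1,0.19,0.5],0,0],[[1,0.19,0.5],0,0],[[1,0.19,0.5],0,0]]}}

```text
clock: 7.65
ee_pos: [1.0471, 0.2026, 0.643]
orientation: [[-0.949, -0.184, 0.254], [-0.177, 0.983, 0.051], [-0.259, 0.003, -0.966]]
contact_force: [0.3, 0.1, -0.8]
finger_gap: 0.006
```

Emit:
{"method": "arm_command", "body": {"deltas": [[[1,0.19,0.5],0,0],[[1,0.19,0.5],0,0],[[1,0.19,0.5],0,0]]}}

```text
clock: 7.9
ee_pos: [1.0578, 0.2044, 0.6391]
orientation: [[-0.942, -0.184, 0.281], [-0.176, 0.983, 0.056], [-0.286, 0.003, -0.958]]
contact_force: [0.5, -0.5, -0.7]
finger_gap: 0.007
```

Emit:
{"method": "arm_command", "body": {"deltas": [[[1,0.19,0.5],0,0],[[1,0.19,0.5],0,0],[[1,0.19,0.5],0,0]]}}

```text
clock: 8.15
ee_pos: [1.0681, 0.2061, 0.6358]
orientation: [[-0.934, -0.184, 0.307], [-0.174, 0.983, 0.061], [-0.313, 0.004, -0.95]]
contact_force: [-0.4, 0.2, 0.1]
finger_gap: 0.006
```

Emit:
{"method": "arm_command", "body": {"deltas": [[[1,0.19,0.5],0,0],[[1,0.19,0.5],0,0],[[1,0.19,0.5],0,0]]}}

```text
clock: 8.4
ee_pos: [1.0783, 0.2078, 0.633]
orientation: [[-0.924, -0.184, 0.334], [-0.172, 0.983, 0.066], [-0.34, 0.004, -0.94]]
contact_force: [0.4, 0.6, 0.2]
finger_gap: 0.003
```

Emit:
{"method": "arm_command", "body": {"deltas": [[[1,0.19,0.5],0,0],[[1,0.19,0.5],0,0],[[1,0.19,0.5],0,0]]}}

```text
clock: 8.65
ee_pos: [1.0881, 0.2095, 0.631]
orientation: [[-0.914, -0.185, 0.36], [-0.17, 0.983, 0.071], [-0.367, 0.004, -0.93]]
contact_force: [-1.1, 0.6, 0.2]
finger_gap: 0.004
```

Emit:
{"method": "arm_command", "body": {"deltas": [[[1,0.19,0.5],0,0],[[1,0.19,0.5],0,0],[[1,0.19,0.5],0,0]]}}

```text
clock: 8.9
ee_pos: [1.0977, 0.2111, 0.6294]
orientation: [[-0.903, -0.185, 0.387], [-0.168, 0.983, 0.076], [-0.394, 0.004, -0.919]]
contact_force: [0.0, -0.0, 0.5]
finger_gap: 0.006
```

Emit:
{"method": "arm_command", "body": {"deltas": [[[1,0.19,0.5],0,0],[[1,0.19,0.5],0,0],[[1,0.19,0.5],0,0]]}}

```text
clock: 9.15
ee_pos: [1.1071, 0.2128, 0.6282]
orientation: [[-0.892, -0.185, 0.413], [-0.166, 0.983, 0.082], [-0.421, 0.004, -0.907]]
contact_force: [1.0, 0.2, -0.1]
finger_gap: 0.004
```

Emit:
{"method": "arm_command", "body": {"deltas": [[[1,0.19,0.5],0,0],[[1,0.19,0.5],0,0],[[1,0.19,0.5],0,0]]}}

```text
clock: 9.4
ee_pos: [1.1162, 0.2143, 0.6276]
orientation: [[-0.879, -0.185, 0.439], [-0.163, 0.983, 0.086], [-0.447, 0.004, -0.894]]
contact_force: [0.3, 0.5, -0.1]
finger_gap: 0.007
```

Emit:
{"method": "arm_command", "body": {"deltas": [[[-0.31,-0.08,-0.07],0,0],[[-0.31,-0.08,-0.07],0,0],[[-0.31,-0.08,-0.07],0,0],[[-0.31,-0.08,-0.07],0,0],[[-0.31,-0.08,-0.07],0,0],[[-0.31,-0.08,-0.07],0,0],[[-0.31,-0.08,-0.07],0,0],[[-0.31,-0.08,-0.07],0,0]]}}

```text
clock: 10.07
ee_pos: [0.9207, 0.1634, 0.5859]
orientation: [[-0.879, -0.185, 0.439], [-0.163, 0.983, 0.086], [-0.447, 0.004, -0.894]]
contact_force: [-0.1, 0.6, 1.1]
finger_gap: 0.005
```

Emit:
{"method": "arm_command", "body": {"deltas": [[[-0.31,-0.08,-0.07],0,0],[[-0.31,-0.08,-0.07],0,0],[[-0.31,-0.08,-0.07],0,0],[[-0.31,-0.08,-0.07],0,0],[[-0.31,-0.08,-0.07],0,0],[[-0.31,-0.08,-0.07],0,0],[[-0.31,-0.08,-0.07],0,0],[[-0.31,-0.08,-0.07],0,0]]}}

```text
clock: 10.73
ee_pos: [0.6102, 0.0834, 0.516]
orientation: [[-0.879, -0.185, 0.439], [-0.163, 0.983, 0.087], [-0.447, 0.004, -0.894]]
contact_force: [0.9, -0.6, 1.3]
finger_gap: 0.003
```

Emit:
{"method": "arm_command", "body": {"deltas": [[[-0.1,-0.03,-0.1],0,0],[[-0.1,-0.03,-0.1],0,0],[[-0.1,-0.03,-0.1],0,0],[[-0.1,-0.03,-0.1],0,0],[[-0.1,-0.03,-0.1],0,0]]}}

```text
clock: 11.15
ee_pos: [0.5095, 0.0533, 0.4134]
orientation: [[-0.881, -0.184, 0.436], [-0.163, 0.983, 0.086], [-0.444, 0.005, -0.896]]
contact_force: [-0.4, 0.3, 0.9]
finger_gap: 0.004
```

Run:
```python
from h import *
s=manip.observe();print(s['ee_pos'],s['joints'],s['dq'])
shot('wrist','w2');shot('scene','s2')
m=imaging.camera_model('wrist');print('r')
for q in ['knob_ball','door_corner','keeper']:
    print(q,[(np.round(x['point'],1),round(x['score'],2)) for x in models.tip_of('wrist',q)[:3]])
```

```text
[0.50947711 0.05327706 0.41340141] [ 0.01732701 -0.34089486  2.15037829  0.10217551  0.88076859 -1.78466145] [ 0.01608526  0.03957169 -0.11538891 -0.00909632  0.01456481  0.02944959]
r
knob_ball [(array([296.2,  60.7]), 0.76), (array([212.3, 127.6]), 0.5)]
door_corner [(array([232.2,  97.1]), 0.75)]
keeper []
```

View pics/w2.png

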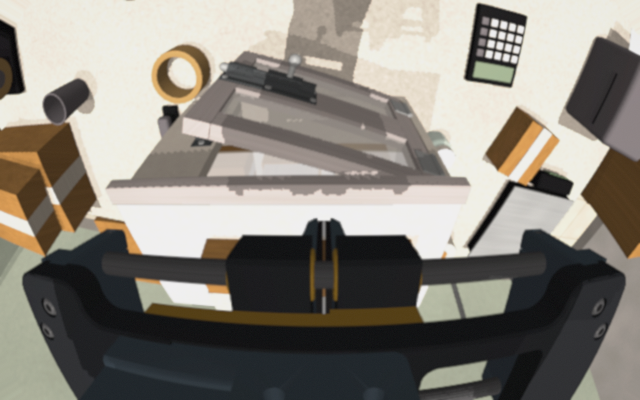

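View pics/s2.png

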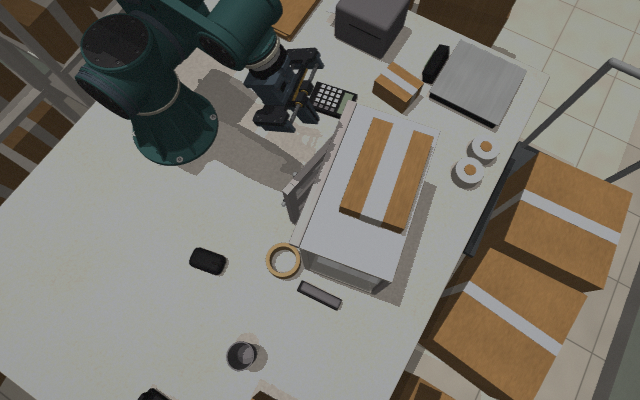

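```bash
cat >> h.py <<'E'
def wproj(m,X):
    K=np.array(m['mtx']);c=np.array(m['R'])@X+np.array(m['t']);rho=np.hypot(c[0],c[1]);th=np.arctan2(rho,c[2]);return np.array([K[0,2]+K[0,0]*th*c[0]/rho,K[1,2]+K[1,1]*th*c[1]/rho])
E
python3 - <<'E'
from h import *
import cv2
np.set_printoptions(precision=1,suppress=True)
m=imaging.camera_model('wrist')
import pickle;pickle.dump(m,open('wm2.pkl','wb'))
c=[.6907,.0364,.1853]
P={'ball':doorpt(c,.3356,.1962,.043,.155),'pRf':T(c,(-.135,-.2,.305)),'pLf':T(c,(-.135,.2,.305)),'pRb':T(c,(-.135,-.2,.287)),'pLb':T(c,(-.135,.2,.287)),'corner':doorpt(c,.3356,.255,0,.205),'keeper':T(c,(-.121,-.108,.155)),
'dtop':doorpt(c,.3356,.283,0,.285),'tip_front':None}
im=cv2.imread('pics/w2.png')
for k,v in P.items():
    if v is None: continue
    u=wproj(m,v);print(k,u);cv2.circle(im,tuple(int(round(a*1)) for a in u),2,(0,0,255),-1)
cv2.imwrite('pics/w2o.png',cv2.resize(im[20:240,80:500],None,fx=1.9,fy=1.9,interpolation=2))
E
```

```text
ball [295.1  55.4]
pRf [103.4 183.2]
pLf [469.5 180.7]
pRb [110.6 173.7]
pLb [463.6 170.5]
corner [232.2  86.9]
keeper [211.9 125. ]
dtop [184.  110.1]
```

View pics/w2o.png

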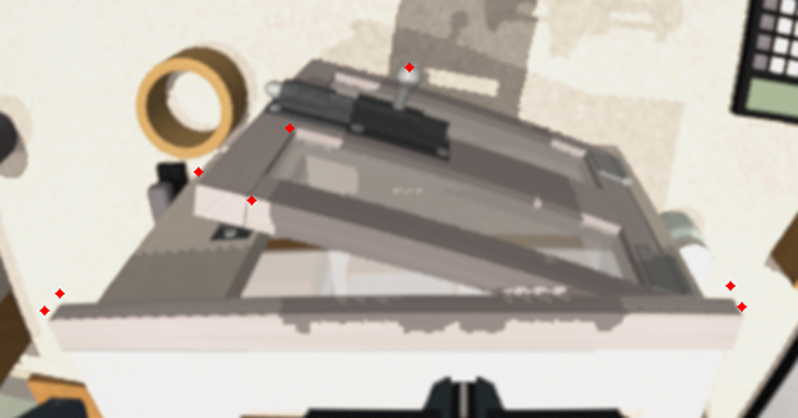

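```bash
cat > fit2.py <<'E'
from h import *
import pickle
np.set_printoptions(precision=4,suppress=True)
m=imaging.camera_model('wrist');shot('wrist','w3');pickle.dump(m,open('wm3.pkl','wb'))
print([ (x['point'],x['score']) for x in models.tip_of('wrist','knob_ball')[:2]])
s=manip.observe();print(s['ee_pos'],s['dq'])
im=cv2.imread('pics/w3.png')
cv2.imwrite('pics/w3z.png',cv2.resize(im[20:240,80:500],None,fx=1.9,fy=1.9,interpolation=2))
E
python3 fit2.py
```

```text
[([291.5, 53.4], 0.75), ([213.5, 122.6], 0.18)]
[0.5139 0.0541 0.4176] [ 0.0004 -0.0012  0.0106 -0.0009  0.0003 -0.0018]
```

View pics/w3z.png

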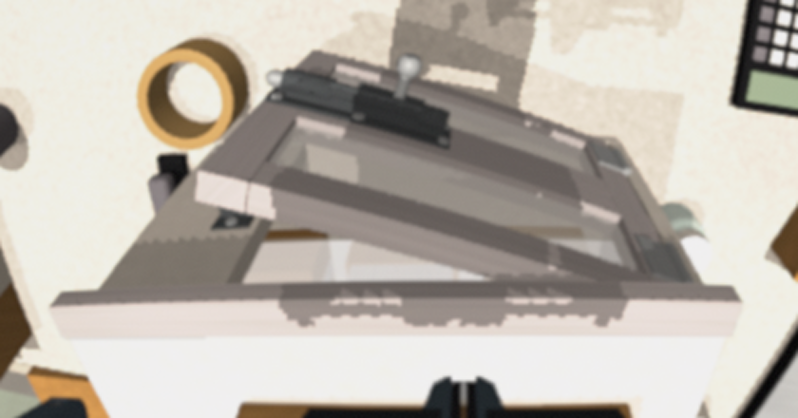

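```bash
cat > fit3.py <<'E'
from h import *
import pickle
from scipy.optimize import least_squares
np.set_printoptions(precision=4,suppress=True)
m=pickle.load(open('wm3.pkl','rb'))
tz=lambda x,y:(205+x/4,85+y/3.7)
sz=lambda x,y:(260+x/2.85,90+y/2.85)
wz=lambda x,y:(80+x/1.9,20+y/1.9)
obs=[('scene',sz(250,30),(-.135,.2,.305)),('scene',sz(87,437),(-.135,-.2,.305)),('scene',sz(378,548),(.11,-.2,.3)),('scene',sz(513,118),(.11,.2,.3)),
('top',tz(620,38),(.11,-.2,.3)),('top',tz(45,120),(.11,.2,.3)),('top',tz(97,440),(-.135,.2,.287)),('top',tz(690,350),(-.135,-.2,.287)),
('w',wz(62,293),(-.135,-.2,.287)),('w',wz(733,287),(-.135,.2,.287)),('w',wz(52,305),(-.135,-.2,.305)),('w',wz(740,300),(-.135,.2,.305))]
P=lambda k,X: wproj(m,X) if k=='w' else proj(k,X)
f=lambda c:np.concatenate([P(k,T(c,p))-u for k,u,p in obs])
r=least_squares(f,[.7,.1,.1],loss='soft_l1');print(r.x);print(f(r.x).reshape(-1,2))
rw=least_squares(lambda c:f(c)[16:],[.7,.1,.1]);print('wrist only',rw.x,rw.fun)
for c in (r.x,rw.x):
    ob=[('scene',sz(100,240)),('top',tz(395,525)),('w',wz(409,63))]
    g=lambda v:np.concatenate([P(k,doorpt(c,v[0],v[1],.043,.155))-u for k,u in ob])
    s=least_squares(g,[.3,.18]);print(s.x,s.fun,'ball',doorpt(c,*s.x,.043,.155),'shut',T(c,(-.153,.187-s.x[1],.155)),'home',T(c,(-.153,.187-s.x[1]-.045,.155)))
E
python3 fit3.py
```

```text
[0.6904 0.0377 0.1855]
[[-0.003  -1.8787]
 [-1.967  -0.3232]
 [ 0.1403 -0.1113]
 [ 0.472  -1.6151]
 [ 0.0873 -2.4627]
 [-0.8904 -1.5747]
 [ 0.0348  0.8937]
 [-0.869   0.1574]
 [-1.2597 -0.5642]
 [-1.1026 -0.6765]
 [-3.1862  2.5828]
 [ 1.1563  2.7343]]
wrist only [0.6895 0.0389 0.1868] [-0.6421 -0.835   0.0542 -1.2864 -2.5714  2.3195  2.3625  2.1033]
[0.3431 0.1981] [-0.6588 -0.2557  0.0108  0.7207 -0.0196  0.6446] ball [0.4742 0.0123 0.155 ] shut [ 0.542  -0.0015  0.155 ] home [ 0.5503 -0.0457  0.155 ]
[0.3384 0.1987] [-0.6588 -0.2557  0.0108  0.7207 -0.0196  0.6446] ball [0.4742 0.0123 0.155 ] shut [ 0.5414 -0.001   0.155 ] home [ 0.5497 -0.0453  0.155 ]
```

Emit:
{"method": "arm_command", "body": {"deltas": [[[-0.04,-0.02,0],0,0],[[-0.08,-0.035,-0.01],0,0],[[-0.104,-0.045,-0.04],0,0],[[-0.104,-0.048,-0.08],0,0],[[-0.104,-0.048,-0.12],0,0],[[-0.104,-0.048,-0.16],0,0],[[-0.104,-0.048,-0.2],0,0],[[-0.104,-0.048,-0.24],0,0]]}}

```text
clock: 12.17
ee_pos: [0.4095, 0.0056, 0.1761]
orientation: [[-0.878, -0.184, 0.441], [-0.163, 0.983, 0.085], [-0.45, 0.003, -0.893]]
contact_force: [2.0, 0.3, 0.0]
finger_gap: 0.003
```

Emit:
{"method": "arm_command", "body": {"deltas": [[[0.005,0,-0.027],0,0],[[0.01,0,-0.027],0,0],[[0.01,0,-0.027],0,0]]}}

```text
clock: 12.42
ee_pos: [0.4198, 0.006, 0.1494]
orientation: [[-0.88, -0.185, 0.437], [-0.163, 0.983, 0.087], [-0.446, 0.006, -0.895]]
contact_force: [0.8, -0.5, -0.0]
finger_gap: 0.005
```

Run:
```python
from h import *
s=manip.observe();print(s['ee_pos'],s['joints'])
m=imaging.camera_model('wrist');shot('wrist','w4')
im=shot('scene','s4')
cv2.imwrite('pics/s4z.png',cv2.resize(im[60:280,220:440,::-1],None,fx=2.7,fy=2.7,interpolation=2))
```

```text
[0.41981036 0.00600194 0.14944239] [-0.13473185 -0.13622962  2.53747065  0.46032103  0.33309778 -2.29581254]
```

View pics/s4z.png

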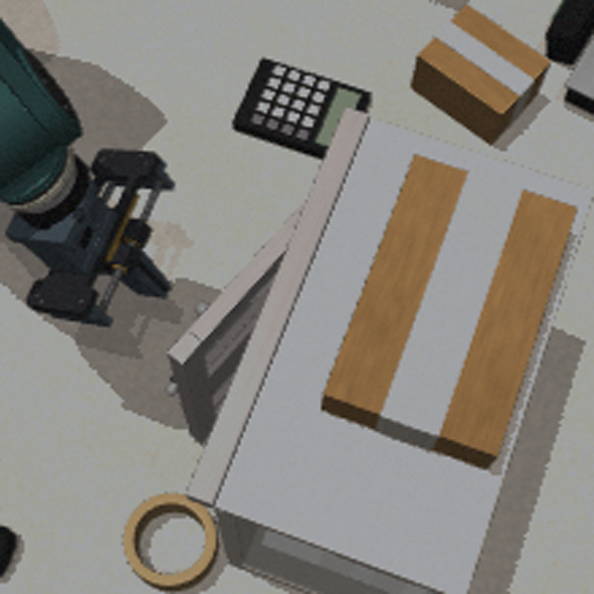

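View pics/w4.png

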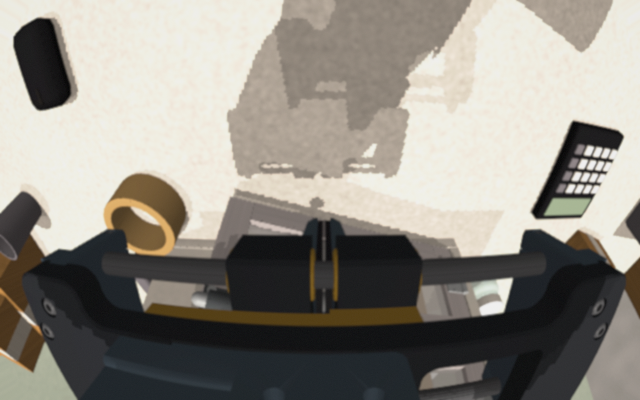

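Emit:
{"method": "arm_command", "body": {"deltas": [[[0.025,0.001,0],0,0],[[0.04,-0.001,0],0,0],[[0.055,-0.004,0],0,0],[[0.068,-0.007,0],0,0],[[0.08,-0.009,0],0,0],[[0.09,-0.01,0],0,0],[[0.093,-0.01,0],0,0]]}}

```text
clock: 13.1
ee_pos: [0.5139, -0.0044, 0.1509]
orientation: [[-0.878, -0.184, 0.441], [-0.163, 0.983, 0.086], [-0.45, 0.004, -0.893]]
contact_force: [0.6, -0.3, 0.7]
finger_gap: 0.001
```

Emit:
{"method": "arm_command", "body": {"deltas": [[[0.002,0,0],0,0],[[0.004,-0.001,0],0,0],[[0.005,-0.001,0],0,0],[[0.006,-0.001,0],0,0]]}}

```text
clock: 13.43
ee_pos: [0.5177, -0.005, 0.1496]
orientation: [[-0.879, -0.185, 0.439], [-0.163, 0.983, 0.087], [-0.448, 0.005, -0.894]]
contact_force: [-1.5, 0.3, 1.5]
finger_gap: 0.005
```

Run:
```python
from h import *
s=manip.observe();print(s['ee_pos'],s['contact_force'])
im=shot('scene','s5')
cv2.imwrite('pics/s5z.png',cv2.resize(im[60:280,220:440,::-1],None,fx=2.7,fy=2.7,interpolation=2))
```

```text
[ 0.51768623 -0.00504642  0.14962195] [-1.48996649  0.3159988   1.48186696]
```

View pics/s5z.png

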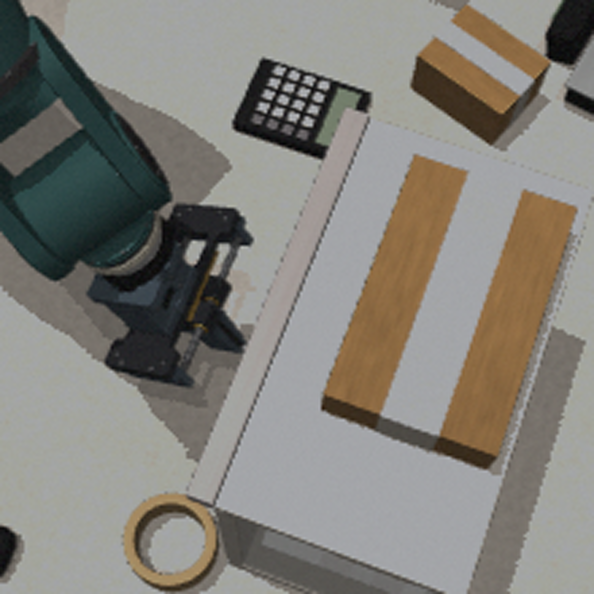

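The door has now swung in under the pelmet. I'll creep forward until the stop shows in the force.

Emit:
{"method": "arm_command", "body": {"deltas": [[[0.001,0,0],0,0],[[0.002,0,0],0,0],[[0.003,0,0],0,0],[[0.003,0,0],0,0]]}}

```text
clock: 13.82
ee_pos: [0.5206, -0.005, 0.1493]
orientation: [[-0.879, -0.185, 0.439], [-0.163, 0.983, 0.087], [-0.447, 0.005, -0.895]]
contact_force: [-3.9, -1.1, 1.3]
finger_gap: 0.008
```

Emit:
{"method": "arm_command", "body": {"deltas": [[[0.001,0,0],0,0],[[0.002,0,0],0,0],[[0.003,0,0],0,0],[[0.003,0,0],0,0]]}}

```text
clock: 14.15
ee_pos: [0.5214, -0.0047, 0.1479]
orientation: [[-0.881, -0.186, 0.435], [-0.164, 0.983, 0.088], [-0.443, 0.006, -0.896]]
contact_force: [-16.6, -2.8, 2.2]
finger_gap: 0.004
```

Emit:
{"method": "arm_command", "body": {"deltas": [[[-0.025,-0.005,-0.003],0,0],[[-0.03,0.015,-0.0065],0,0],[[-0.03,0.0245,-0.0065],0,0],[[-0.03,0.0245,-0.0065],0,0],[[-0.015,0.028,-0.0065],0,0],[[0,0.031,-0.0065],0,0],[[0.006,0.032,-0.0065],0,0],[[0.006,0.032,-0.0065],0,0]]}}

```text
clock: 14.82
ee_pos: [0.5315, 0.0254, 0.1486]
orientation: [[-0.882, -0.187, 0.433], [-0.164, 0.982, 0.09], [-0.442, 0.008, -0.897]]
contact_force: [-0.1, -0.5, -1.3]
finger_gap: 0.001
```

Run:
```python
from h import *
s=manip.observe();print(s['ee_pos'],s['contact_force'])
shot('wrist','w6');im=shot('top','t6')
cv2.imwrite('pics/t6z.png',cv2.resize(im[150:250,220:400,::-1],None,fx=4,fy=4,interpolation=2))
```

```text
[0.5315148  0.02539298 0.14863373] [-0.07421911 -0.47474225 -1.31928677]
```

View pics/w6.png

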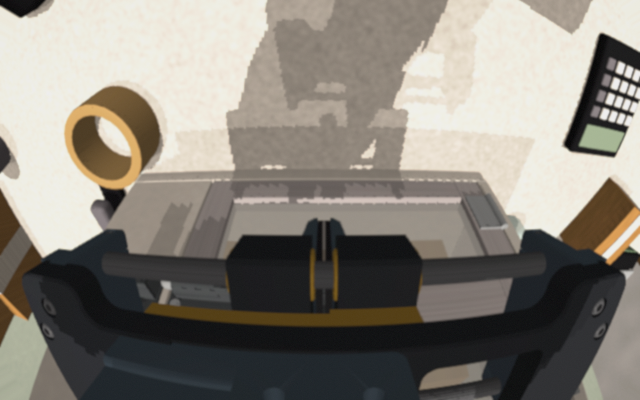

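View pics/t6z.png

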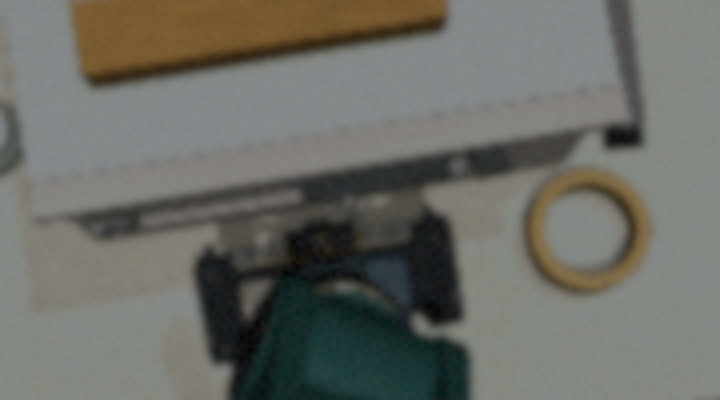

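Run:
```python
from h import *
np.set_printoptions(precision=4,suppress=True)
c=[.692,.0383,.1858]
m=imaging.camera_model('wrist')
for n,p in [('ball',(-.153,-.011,.155)),('ballhome',(-.153,-.056,.155)),('tip',(-.121,-.098,.155))]:
    X=T(c,p);print(n,X,proj('top',X),wproj(m,X))
s=manip.observe();print(s['ee_pos'],s['joints'])
```

```text
ball [ 0.5437 -0.0008  0.155 ] [308.4737 204.4982] [277.0223 264.0952]
ballhome [ 0.552 -0.045  0.155] [323.2648 201.9551] [207.3601 261.961 ]
tip [ 0.5912 -0.0804  0.155 ] [335.0966 189.2555] [167.8026 285.9684]
[0.5298 0.0253 0.1481] [-0.0535  0.0757  2.3369  0.3837  0.3065 -2.1521]
```

Emit:
{"method": "arm_command", "body": {"deltas": [[[-0.04,-0.008,0],0,0],[[-0.06,-0.011,-0.03],0,0],[[-0.06,-0.011,-0.06],0,0],[[-0.06,-0.011,-0.07],0,0]]}}

```text
clock: 15.25
ee_pos: [0.4675, -0.0004, 0.1096]
orientation: [[-0.896, -0.205, 0.395], [-0.167, 0.978, 0.128], [-0.412, 0.049, -0.91]]
contact_force: [0.2, -0.1, -0.0]
finger_gap: 0.007
```

```bash
python3 -c "
from bench import manip
s=manip.observe();print(s['ee_pos'],s['joints'],s['dq'])"
```

```text
[ 4.67522735e-01 -3.89424836e-04  1.09645506e-01] [-0.16016611  0.07505064  2.43916581  0.67836972  0.30643775 -2.54451601] [-0.16715929  0.27750328 -0.06247743  0.6462597  -0.00144397 -0.79624285]
```

Emit:
{"method": "arm_command", "body": {"deltas": [[[-0.01,0.04,0.02],0,0],[[-0.02,0.08,0.02],0,0],[[-0.02,0.12,0],0,0],[[-0.02,0.12,-0.02],0,0],[[-0.02,0.12,-0.03],0,0],[[-0.02,0.12,-0.03],0,0]]}}

```text
clock: 15.75
ee_pos: [0.4506, 0.1148, 0.1194]
orientation: [[-0.914, -0.212, 0.346], [-0.176, 0.975, 0.134], [-0.366, 0.061, -0.929]]
contact_force: [1.0, -0.5, 0.2]
finger_gap: 0.006
```

```bash
python3 -c "
from bench import manip
s=manip.observe();print(s['ee_pos'],s['joints'],s['dq'])"
```

```text
[0.45060762 0.11482553 0.11939639] [ 0.15358813  0.04247303  2.4302766   0.26501835  0.30646296 -1.85833508] [-0.02552444  0.0823014  -0.02444236  0.05280281 -0.00136474 -0.06577215]
```

Emit:
{"method": "arm_command", "body": {"deltas": [[[0.02,-0.04,0.026],0,0],[[0.035,-0.078,0.026],0,0],[[0.04,-0.085,0.026],0,0],[[0.06,-0.086,0.026],0,0],[[0.08,-0.0875,0.026],0,0],[[0.08,-0.0875,0.026],0,0]]}}

```text
clock: 16.25
ee_pos: [0.5341, 0.0245, 0.1463]
orientation: [[-0.913, -0.208, 0.35], [-0.172, 0.976, 0.132], [-0.369, 0.06, -0.927]]
contact_force: [0.7, 0.5, 0.5]
finger_gap: 0.007
```

```bash
python3 -c "
from bench import manip
s=manip.observe();print(s['ee_pos'],s['joints'],s['dq'],s['contact_force'])"
```

```text
[0.53406928 0.02446297 0.14628501] [-0.07796042  0.10625058  2.28573466  0.39196217  0.42875278 -2.17843848] [ 0.01345485 -0.03106432  0.06014611 -0.0002284   0.00410372  0.00180535] [0.73554963 0.45423226 0.4774696 ]
```

Emit:
{"method": "arm_command", "body": {"deltas": [[[0.001,-0.006,0],0,0],[[0.002,-0.012,0],0,0],[[0.0035,-0.018,0],0,0],[[0.0045,-0.025,0],0,0],[[0.006,-0.032,0],0,0],[[0.007,-0.039,0],0,0],[[0.008,-0.043,0],0,0]]}}

```text
clock: 16.83
ee_pos: [0.5384, -0.0173, 0.1456]
orientation: [[-0.914, -0.21, 0.347], [-0.174, 0.976, 0.133], [-0.366, 0.061, -0.928]]
contact_force: [-2.3, 1.3, 0.4]
finger_gap: 0.005
```

Emit:
{"method": "arm_command", "body": {"deltas": [[[0.0005,-0.0025,0],0,0],[[0.001,-0.005,0],0,0],[[0.001,-0.006,0],0,0]]}}

```text
clock: 17.08
ee_pos: [0.5389, -0.0215, 0.1452]
orientation: [[-0.915, -0.211, 0.344], [-0.174, 0.975, 0.135], [-0.365, 0.064, -0.929]]
contact_force: [-0.8, 22.3, -0.3]
finger_gap: 0.007
```

Run:
```python
from h import *
s=manip.observe();print(s['ee_pos'],s['contact_force'])
shot('wrist','w7');im=shot('top','t7')
cv2.imwrite('pics/t7z.png',cv2.resize(im[150:250,220:400,::-1],None,fx=4,fy=4,interpolation=2))
```

```text
[ 0.53889483 -0.02150587  0.14517658] [-0.7839526  22.32340738 -0.25455899]
```

View pics/w7.png

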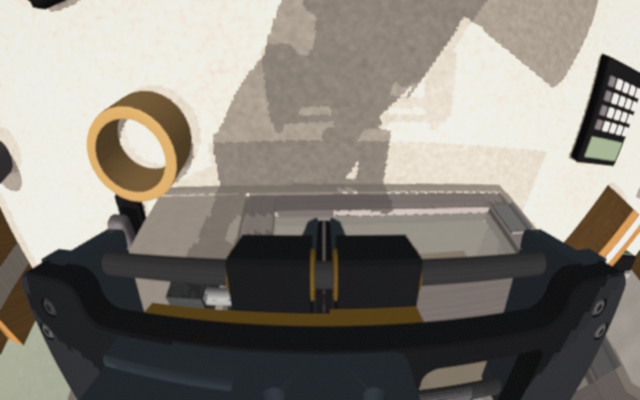

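View pics/t7z.png

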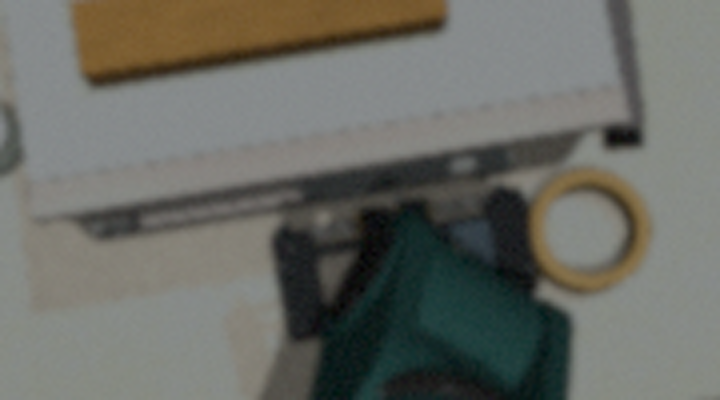

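Emit:
{"method": "arm_command", "body": {"deltas": [[[-0.002,0.01,0],0,0],[[-0.004,0.009,0.02],0,0],[[-0.004,0.005,0.03],0,0],[[-0.004,-0.0225,0.03],0,0],[[-0.004,-0.0225,0.028],0,0],[[-0.004,-0.0225,0.028],0,0]]}}

```text
clock: 17.68
ee_pos: [0.5366, -0.0462, 0.1741]
orientation: [[-0.914, -0.208, 0.349], [-0.172, 0.976, 0.132], [-0.368, 0.06, -0.928]]
contact_force: [-0.3, 0.2, -0.3]
finger_gap: 0.008
```

Run:
```python
from h import *
s=manip.observe();print(s['ee_pos'],s['contact_force'],s['joints'])
shot('wrist','w8');im=shot('scene','s8')
cv2.imwrite('pics/s8z.png',cv2.resize(im[110:270,240:400,::-1],None,fx=3.7,fy=3.7,interpolation=2))
s=manip.observe();print(s['ee_pos'],s['contact_force'])
m=imaging.camera_model('wrist');print(wproj(m,np.array([.5515,-.0435,.155])))
```

```text
[ 0.53658096 -0.04615148  0.17413656] [-0.28697058  0.15634311 -0.31094688] [-0.23398979  0.0696179   2.25632087  0.42349029  0.53403189 -2.33940973]
[ 0.53618379 -0.04507137  0.17372289] [ 0.64483368 -0.49700193 -0.40278368]
[319.34666349 243.21269442]
```

View pics/w8.png

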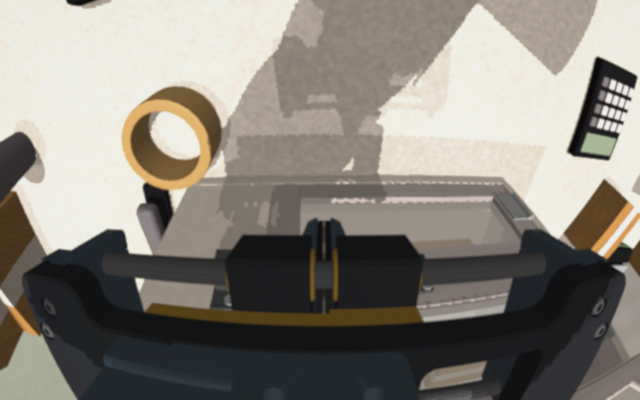

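View pics/s8z.png

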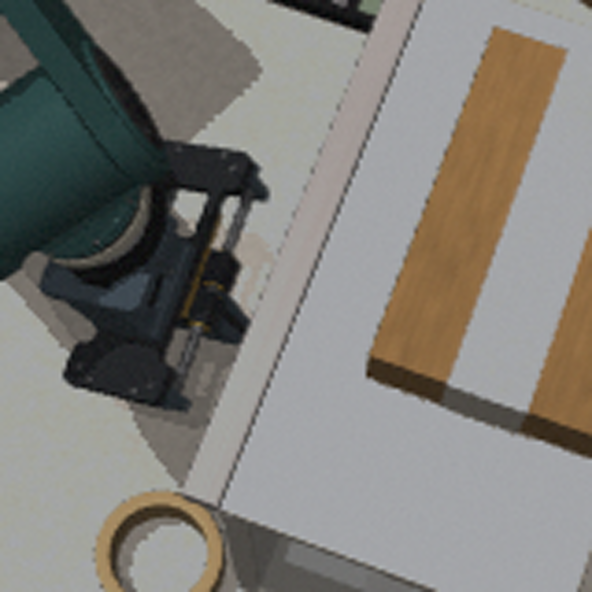

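Emit:
{"method": "arm_command", "body": {"deltas": [[[0.0033,-0.0015,-0.01],0,0],[[0.0033,-0.0015,-0.0145],0,0],[[0.004,-0.0015,-0.021],0,0],[[0.0058,-0.001,-0.027],0,0]]}}

```text
clock: 18.12
ee_pos: [0.5417, -0.0457, 0.1456]
orientation: [[-0.914, -0.21, 0.346], [-0.174, 0.976, 0.133], [-0.366, 0.061, -0.929]]
contact_force: [-1.5, -1.3, 1.7]
finger_gap: 0.006
```

Emit:
{"method": "arm_command", "body": {"deltas": [[[0.003,0.0005,-0.0055],0,0],[[0.007,0.001,-0.0105],0,0],[[0.012,0.002,-0.0145],0,0],[[0.013,0.0025,-0.0165],0,0],[[0.013,0.0025,-0.0165],0,0]]}}

```text
clock: 18.53
ee_pos: [0.5556, -0.0434, 0.13]
orientation: [[-0.914, -0.21, 0.348], [-0.174, 0.976, 0.133], [-0.367, 0.061, -0.928]]
contact_force: [-0.3, -0.9, 0.4]
finger_gap: 0.002
```

```bash
python3 -c "
from bench import manip
s=manip.observe();print(s['ee_pos'],s['joints'],s['contact_force'],s['moment'])"
```

```text
[ 0.55564088 -0.04341548  0.12995038] [-0.21915267  0.18256615  2.23633462  0.4936592   0.44761598 -2.40838847] [-0.25205663 -0.94547294  0.38248642] [-0.34894661  0.30751293 -0.16161572]
```

Emit:
{"method": "arm_command", "body": {"deltas": [[[0.001,0,-0.0015],0,0],[[0.002,0,-0.003],0,0],[[0.002,0,-0.004],0,0],[[0.002,0,-0.004],0,0]]}}

```text
clock: 18.87
ee_pos: [0.5584, -0.0442, 0.1273]
orientation: [[-0.913, -0.21, 0.35], [-0.174, 0.976, 0.131], [-0.37, 0.059, -0.927]]
contact_force: [-1.3, -7.1, 6.5]
finger_gap: 0.005
```

Emit:
{"method": "arm_command", "body": {"deltas": [[[-0.012,-0.002,0.004],0,0],[[-0.04,-0.008,0.01],0,0],[[-0.07,-0.01,0.03],0,0],[[-0.09,-0.01,0.06],0,0],[[-0.1,-0.01,0.1],0,0],[[-0.1,-0.01,0.14],0,0],[[-0.1,-0.01,0.15],0,0],[[-0.1,-0.01,0.15],0,0]]}}

```text
clock: 19.53
ee_pos: [0.4583, -0.0539, 0.2801]
orientation: [[-0.911, -0.21, 0.354], [-0.174, 0.976, 0.131], [-0.373, 0.058, -0.926]]
contact_force: [0.5, -1.0, -0.2]
finger_gap: 0.008
```

Run:
```python
from h import *
np.set_printoptions(precision=4,suppress=True)
m=imaging.camera_model('wrist');im=shot('wrist','w9')
s=manip.observe();print(s['ee_pos'],s['joints'])
for q in ['knob_ball','keeper']:
  r=models.tip_of('wrist',q);print(q,[(x['point'],x['score']) for x in r[:3]])
im2=shot('top','t9');print([(x['point'],x['score']) for x in models.tip_of('top','knob_ball')[:3]])
im3=shot('scene','s9')
c=[.692,.0383,.1858]
for n,p in [('0 home',(-.153,-.056,.155)),('down home',(-.137,-.056,.127)),('down +42',(-.137,-.053,.127)),('keeper',(-.121,-.108,.155))]:
    X=T(c,p);print(n,wproj(m,X),proj('top',X),proj('scene',X))
cv2.imwrite('pics/w9z.png',cv2.resize(im[130:330,150:450,::-1],None,fx=2.66,fy=2.66,interpolation=2))
cv2.imwrite('pics/t9z.png',cv2.resize(im2[150:250,250:400,::-1],None,fx=5,fy=5,interpolation=2))
```

```text
[ 0.4574 -0.0536  0.2776] [-0.3028 -0.2527  2.3211  0.3297  0.7927 -2.2739]
knob_ball [([315.4, 219.5], 0.57)]
keeper [([262.9, 245.1], 0.59)]
[([321.6, 199.8], 0.35)]
0 home [306.6487 227.362 ] [323.2648 201.9551] [307.2966 204.3674]
down home [306.3511 222.1116] [321.9948 198.2454] [312.9945 209.454 ]
down +42 [308.8472 222.0782] [321.0338 198.4102] [313.38   208.4909]
keeper [262.5101 248.3848] [338.3543 188.6995] [311.4326 225.7003]
```

View pics/w9z.png

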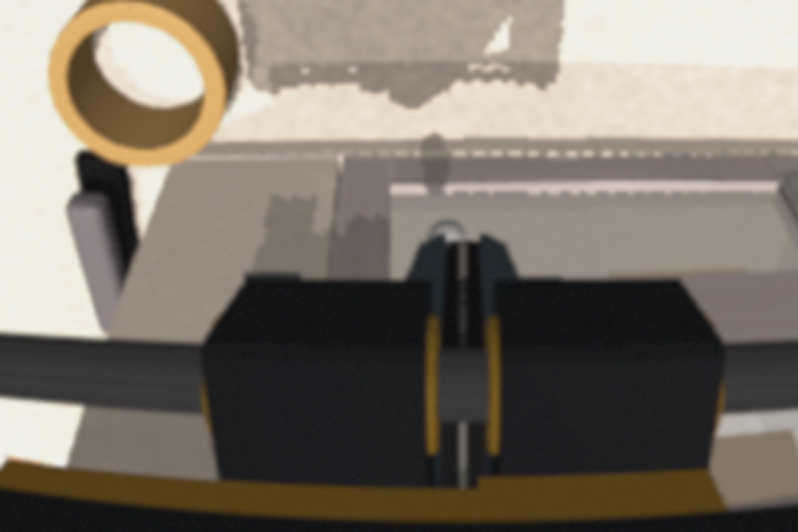

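View pics/t9z.png

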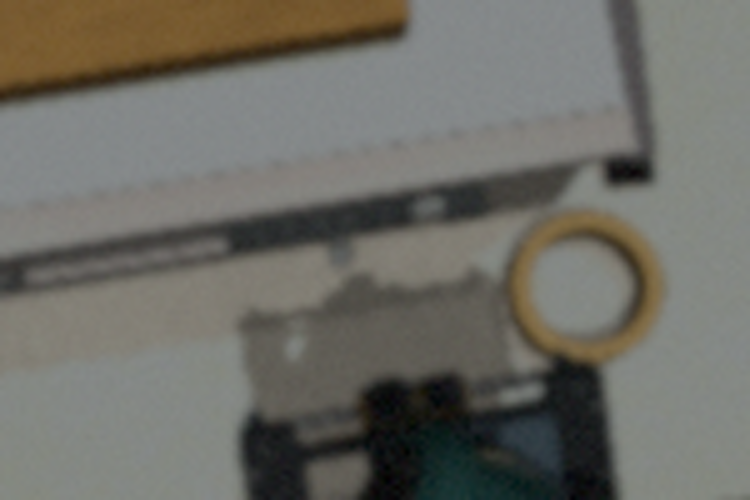

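Run:
```python
from h import *
from scipy.optimize import least_squares
np.set_printoptions(precision=4,suppress=True)
m=imaging.camera_model('wrist');im=shot('wrist','w10')
c=[.692,.0383,.1858]
z=im[190:270,240:360,::-1];cv2.imwrite('pics/w10z.png',cv2.resize(z,None,fx=6,fy=6,interpolation=2))
a=cv2.imread('pics/t9.png')[180:215,300:350];cv2.imwrite('pics/t9zz.png',cv2.convertScaleAbs(cv2.resize(a,None,fx=15,fy=15,interpolation=2),alpha=1.5))
P=lambda y,f:T(c,(-.110-.011-.032*np.cos(f),y,.155-.032*np.sin(f)))
for w,t in [((318,217),(318.4,200)),((315.4,219.5),(321.6,199.8))]:
  g=lambda v:np.r_[wproj(m,P(*v))-w,proj('top',P(*v))-t]
  s=least_squares(g,[-.05,.5]);print(s.x,s.fun)
for y in(-.011,-.04,-.056): print(y,[proj('top',P(y,f)) for f in (0,.5,1.05)],[wproj(m,P(y,f)) for f in (0,.5,1.05)])
```

```text
[-0.0412  0.7264] [-0.1593  8.8993 -0.6418  1.2391]
[-0.0451  0.7165] [-0.9271  6.4544 -2.5629  1.2767]
-0.011 [array([308.4737, 204.4982]), array([308.2393, 203.9648]), array([307.5514, 200.6844])] [array([346.3806, 232.2197]), array([344.5232, 225.9291]), array([342.615 , 226.9779])]
-0.04 [array([318.0118, 202.8583]), array([317.6565, 202.3463]), array([316.864 , 199.0877])] [array([320.015 , 232.8128]), array([319.2119, 226.4481]), array([318.4701, 227.474 ])]
-0.056 [array([323.2648, 201.9551]), array([322.8431, 201.4549]), array([321.9931, 198.2082])] [array([305.3369, 233.0799]), array([305.131 , 226.6908]), array([305.048 , 227.7063])]
```

View pics/w10z.png

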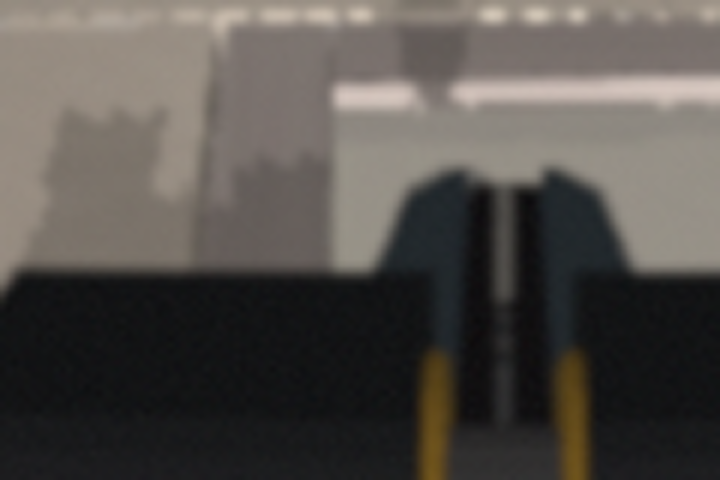

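View pics/t9zz.png

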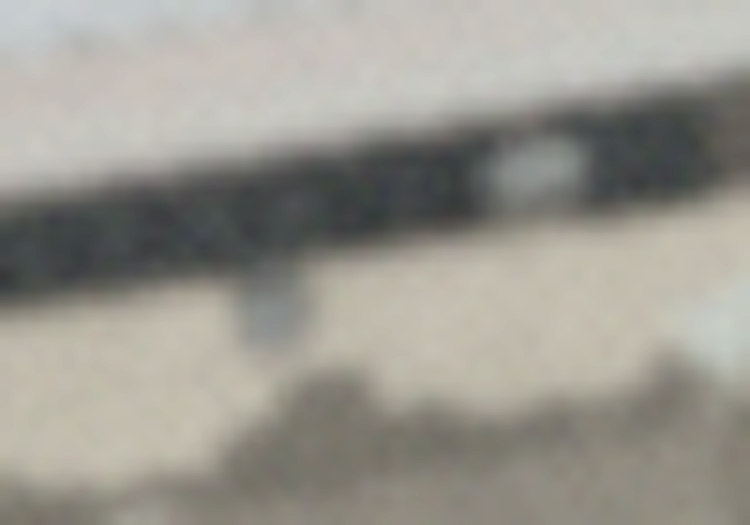

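Emit:
{"method": "arm_command", "body": {"deltas": [[[-0.01,0.02,0.03],0,0],[[-0.01,0.03,0.055],0,0],[[-0.01,0.03,0.055],0,0],[[-0.01,0.03,0.055],0,0]]}}

```text
clock: 20.22
ee_pos: [0.4475, -0.0231, 0.3318]
orientation: [[-0.913, -0.211, 0.349], [-0.175, 0.976, 0.133], [-0.368, 0.06, -0.928]]
contact_force: [-0.1, 0.2, -0.8]
finger_gap: 0.004
```

Run:
```python
from h import *
from scipy.optimize import least_squares
np.set_printoptions(precision=4,suppress=True)
imaging.read_camera('top')
m=imaging.camera_model('wrist');im=shot('wrist','w11')
s=manip.observe();print(s['clock'],s['ee_pos'],s['dq'])
r=models.tip_of('wrist','knob_ball');print([(x['point'],x['score']) for x in r[:3]])
c=[.692,.0383,.1858]
P=lambda y,f:T(c,(-.110-.011-.032*np.cos(f),y,.155-.032*np.sin(f)))
for y in(-.011,-.04,-.056): print(y,[wproj(m,P(y,f)) for f in (0,.5,1.05)])
print('keeper',wproj(m,T(c,(-.121,-.108,.155))))
cv2.imwrite('pics/w11z.png',cv2.resize(im[130:290,200:400,::-1],None,fx=4,fy=3.7,interpolation=2))
import pickle;pickle.dump(m,open('wm11.pkl','wb'))
```

```text
20.3167 [ 0.4468 -0.0235  0.33  ] [-0.0053  0.0066  0.0045 -0.0009  0.0003  0.0003]
[([290.3, 200.9], 0.76)]
-0.011 [array([315.9549, 204.775 ]), array([315.4117, 200.1348]), array([314.914 , 202.1117])]
-0.04 [array([292.5502, 205.0778]), array([292.8703, 200.4179]), array([293.3045, 202.3866])]
-0.056 [array([279.6702, 205.241 ]), array([280.4632, 200.5775]), array([281.4081, 202.5387])]
keeper [241.8903 225.3102]
```

View pics/w11z.png

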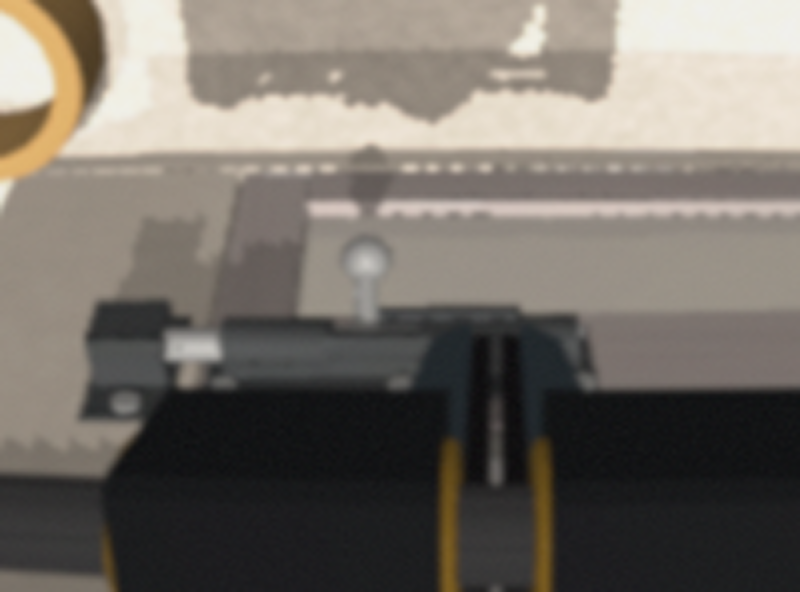

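Run:
```python
import cv2
a=cv2.imread('pics/w3.png')[45:105,205:325];cv2.imwrite('pics/w3q.png',cv2.resize(a,None,fx=6,fy=6,interpolation=2))
```

```text
(no output)
```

View pics/w3q.png

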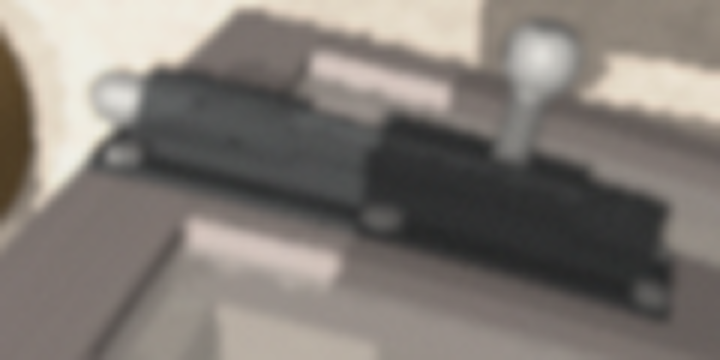

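Run:
```python
from h import *
import pickle
from scipy.optimize import minimize_scalar
m3=pickle.load(open('wm3.pkl','rb'));m11=pickle.load(open('wm11.pkl','rb'))
c=[.691,.038,.186]
def U(m,px,th,o,z):
    f=lambda u:np.linalg.norm(wproj(m,doorpt(c,th,u,o,z))-px)
    r=minimize_scalar(f,bounds=(.05,.32),method='bounded');return round(r.x,4),round(r.fun,1)
for o,z in((.015,.164),(.02,.158)):
  print('w3',[U(m3,(205+x/6,45+y/6),.3404,o,z) for x,y in((148,75),(512,155),(665,205))],'tip',U(m3,(205+95/6,45+95/6),.3404,.011,.155))
  print('w11',[U(m11,(200+x/4,130+y/3.7),0,o,z) for x,y in((222,335),(368,322),(585,340))])
print('ball w3',U(m3,(205+542/6,45+57/6),.3404,.043,.155),'w11',[U(m11,(200+367/4,130+257/3.7),0,.011+.032*np.cos(f),.155-.032*np.sin(f)) for f in(0,.5,1.05)])
```

```text
w3 [(np.float64(0.2755), np.float64(3.3)), (np.float64(0.1972), np.float64(6.3)), (np.float64(0.1636), np.float64(5.8))] tip (np.float64(0.2878), np.float64(1.3))
w11 [(np.float64(0.275), np.float64(6.2)), (np.float64(0.2281), np.float64(9.4)), (np.float64(0.159), np.float64(3.6))]
w3 [(np.float64(0.2767), np.float64(1.9)), (np.float64(0.1973), np.float64(1.1)), (np.float64(0.1634), np.float64(0.7))] tip (np.float64(0.2878), np.float64(1.3))
w11 [(np.float64(0.2752), np.float64(0.2)), (np.float64(0.2282), np.float64(3.3)), (np.float64(0.1588), np.float64(2.4))]
ball w3 (np.float64(0.1979), np.float64(0.2)) w11 [(np.float64(0.2277), np.float64(5.0)), (np.float64(0.2283), np.float64(0.3)), (np.float64(0.2289), np.float64(2.3))]
```

Emit:
{"method": "arm_command", "body": {"deltas": [[[0.02,-0.004,-0.035],0,0],[[0.04,-0.007,-0.07],0,0],[[0.06,-0.009,-0.105],0,0],[[0.08,-0.0095,-0.135],0,0],[[0.09,-0.0095,-0.155],0,0],[[0.09,-0.0095,-0.155],0,0]]}}

```text
clock: 20.87
ee_pos: [0.5356, -0.0329, 0.1707]
orientation: [[-0.917, -0.209, 0.34], [-0.173, 0.976, 0.134], [-0.36, 0.064, -0.931]]
contact_force: [-0.5, 0.7, -0.4]
finger_gap: 0.005
```

Run:
```python
from h import *
imaging.read_camera('top')
s=manip.observe();print(s['clock'],s['ee_pos'],s['contact_force'],s['joints'])
```

```text
20.9167 [ 0.53559727 -0.03292326  0.17303872] [-0.30374215  0.18712227 -0.37608992] [-0.20593729  0.06839192  2.258801    0.40725     0.53194398 -2.29956856]
```

Emit:
{"method": "arm_command", "body": {"deltas": [[[0.0015,0,-0.014],0,0],[[0.002,0,-0.0205],0,0],[[0.004,0,-0.0265],0,0],[[0.007,0.001,-0.032],0,0],[[0.011,0.0015,-0.037],0,0],[[0.016,0.0025,-0.041],0,0],[[0.0175,0.003,-0.044],0,0],[[0.0175,0.003,-0.044],0,0]]}}

```text
clock: 21.58
ee_pos: [0.5548, -0.03, 0.1332]
orientation: [[-0.914, -0.211, 0.347], [-0.175, 0.976, 0.133], [-0.367, 0.061, -0.928]]
contact_force: [-31.6, -8.0, 41.1]
finger_gap: 0.004
```

Emit:
{"method": "arm_command", "body": {"deltas": [[[0.0005,0,-0.001],0,0],[[0.001,0,-0.002],0,0],[[0.0015,0,-0.003],0,0],[[0.0015,0,-0.003],0,0]]}}

```text
clock: 21.92
ee_pos: [0.5565, -0.0306, 0.1307]
orientation: [[-0.913, -0.211, 0.349], [-0.175, 0.976, 0.132], [-0.368, 0.06, -0.928]]
contact_force: [-19.4, -13.3, 23.5]
finger_gap: 0.073
```

Emit:
{"method": "arm_command", "body": {"deltas": [[[-0.004,0,0.008],0,0],[[-0.012,0,0.03],0,0],[[-0.03,0,0.065],0,0],[[-0.06,0.004,0.1],0,0],[[-0.085,0.006,0.135],0,0],[[-0.1,0.008,0.17],0,0],[[-0.11,0.008,0.195],0,0],[[-0.11,0.008,0.195],0,0]]}}

```text
clock: 22.58
ee_pos: [0.4471, -0.0222, 0.3307]
orientation: [[-0.911, -0.21, 0.356], [-0.174, 0.976, 0.131], [-0.375, 0.057, -0.925]]
contact_force: [1.2, 0.1, 0.9]
finger_gap: 0.003
```

Run:
```python
from h import *
im2=shot('top','t12')
m=imaging.camera_model('wrist');im=shot('wrist','w12')
s=manip.observe();print(s['clock'],s['ee_pos'],s['contact_force'],s['finger_gap'])
r=models.tip_of('wrist','knob_ball');print([(x['point'],x['score']) for x in r[:3]])
c=[.692,.0383,.1858]
P=lambda y,f:T(c,(-.110-.011-.032*np.cos(f),y,.155-.032*np.sin(f)))
for y in(-.041,): print(y,[wproj(m,P(y,f)) for f in (0,.5,.8,1.05)],[proj('top',P(y,f)) for f in (0,.5,.8,1.05)])
cv2.imwrite('pics/w12z.png',cv2.resize(im[130:290,200:400,::-1],None,fx=4,fy=3.7,interpolation=2))
cv2.imwrite('pics/t12z.png',cv2.convertScaleAbs(cv2.resize(im2[180:215,300:350,::-1],None,fx=15,fy=15,interpolation=2),alpha=1.5))
```

```text
22.6833 [ 0.4467049  -0.02204035  0.325625  ] [-0.60090845 -0.714737    0.5889885 ] 0.004968189497843349
[([74.9, 150.8], 0.63), ([289.9, 197.4], 0.62)]
-0.041 [array([291.23674228, 205.10282403]), array([291.64181862, 200.33575687]), array([291.92625233, 200.4888363 ]), array([292.16295808, 202.23298733])] [array([318.34026561, 202.80179733]), array([317.98082742, 202.29052547]), array([317.58595473, 200.8159005 ]), array([317.18478228, 199.03266199])]
```

View pics/w12z.png

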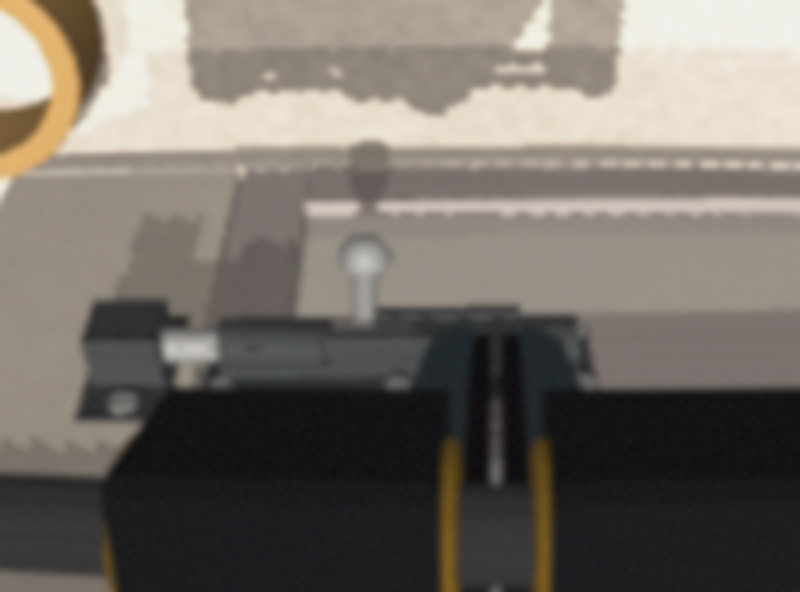

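View pics/t12z.png

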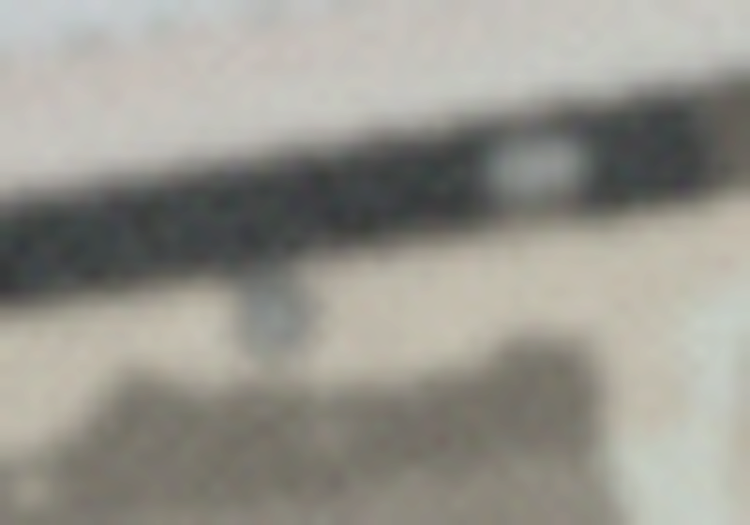

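Run:
```python
from h import *
import pickle
m=pickle.load(open('wm11.pkl','rb'))
c=[.692,.0383,.1858]
for f in(0,.5,.8,1.05):
    P=lambda r:T(c,(-.121-r*np.cos(f),-.041,.155-r*np.sin(f)))
    print(f,wproj(m,P(.032)),wproj(m,P(.010)),wproj(m,P(0)),np.linalg.norm(np.array(m['R'])@P(.032)+m['t']))
print('keeper staple top front',wproj(m,T(c,(-.1325,-.100,.165))),wproj(m,T(c,(-.1325,-.125,.165))))
print('barrel L', [wproj(m,T(c,(-.11-o,-.088,z))) for o,z in((.02,.155),(.011,.165),(.011,.145))])
print('cam',-np.array(m['R']).T@m['t'])
# unmodelled: pelmet, door bottom edge
print('door bottom',wproj(m,T(c,(-.11,-.098,.02))),'corner face/counter', wproj(m,T(c,(-.11,-.2,0))))
s=manip.observe();print(s['clock'])
```

```text
0 [291.74367303 205.08812321] [292.30958042 218.89604353] [292.56714437 224.86159857] 0.3837727053117579
0.5 [292.09347708 200.42780391] [292.4065674  217.29561039] [292.56714437 224.86159857] 0.3984700026634281
0.8 [292.34616716 200.62660271] [292.48389452 217.2336246 ] [292.56714437 224.86159857] 0.40802488834174255
1.05 [292.55977603 202.39609177] [292.55302132 217.70020099] [292.56714437 224.86159857] 0.41564518976043086
keeper staple top front [245.70569469 223.43797397] [226.67550439 223.52907008]
barrel L [array([256.07213429, 219.88661779]), array([255.98443928, 230.25426715]), array([257.59128887, 220.36921582])]
cam [ 0.32240908 -0.05891114  0.46325809]
door bottom [260.58353485 178.23174402] corner face/counter [205.91065661 173.627821  ]
22.7333
```

Run:
```python
from h import *
c=[.692,.0383,.1858]
for tcp,R in (((.5548,-.03,.1332),[[-0.914,-0.211,0.347],[-0.175,0.976,0.133],[-0.367,0.061,-0.928]]),((.5565,-.0306,.1307),[[-0.913,-0.211,0.349],[-0.175,0.976,0.132],[-0.368,0.06,-0.928]]),((.5584,-.0442,.1273),[[-0.913,-0.21,0.35],[-0.174,0.976,0.131],[-0.37,0.059,-0.927]])):
  R=np.array(R);tcp=np.array(tcp)
  print('barrel front pt',R.T@(T(c,(-.131,-.041,.155))-tcp)*1e3, 'bottom front', R.T@(T(c,(-.128,-.041,.148))-tcp)*1e3)
  for f in(.3,.5,.7,.9,1.05):
    P=T(c,(-.121-.032*np.cos(f),-.041,.155-.032*np.sin(f)));print(f,np.round(R.T@(P-tcp)*1e3,1))
```

```text
barrel front pt [-23.31683671   1.66206531 -14.16228284] bottom front [-23.53962828   1.15385772  -6.56949132]
0.3 [ -0.7   1.6 -12.9]
0.5 [-0.9  1.2 -6.5]
0.7 [-2.3  0.8 -0.3]
0.9 [-4.9  0.4  5.5]
1.05 [-7.6  0.1  9.4]
barrel front pt [-22.795508     2.73456531 -16.96813107] bottom front [-23.00835119   2.23335772  -9.36999702]
0.3 [ -0.2   2.7 -15.7]
0.5 [-0.3  2.3 -9.4]
0.7 [-1.8  1.9 -3.2]
0.9 [-4.4  1.5  2.7]
1.05 [-7.1  1.2  6.6]
barrel front pt [-24.72940234  16.59779403 -18.96910801] bottom front [-24.92769133  16.10653481 -11.37557979]
0.3 [ -2.1  16.6 -17.8]
0.5 [ -2.2  16.2 -11.4]
0.7 [-3.6 15.8 -5.2]
0.9 [-6.3 15.4  0.6]
1.05 [-9.  15.1  4.6]
```

Run:
```python
from h import *
m=imaging.camera_model('wrist');R=np.array(m['R']);t=np.array(m['t'])
c=[.692,.0383,.1858]
np.set_printoptions(precision=1,suppress=True)
for d in [(0,.14,-.08),(0,.14,-.12),(0,.14,-.16),(-.03,.14,-.12),(-.03,.16,-.16)]:
    m2=dict(m);m2['t']=t-R@np.array(d)
    print(d,[wproj(m2,T(c,(-.121-r*np.cos(f),-.041,.155-r*np.sin(f)))) for f,r in((0,.032),(.5,.032),(.8,.032),(1.05,.032),(0,0))])
```

```text
(0, 0.14, -0.08) [array([157.4, 236.5]), array([163.1, 229.7]), array([166.7, 229.2]), array([169.5, 230.7]), array([166.2, 258.1])]
(0, 0.14, -0.12) [array([144.5, 264.6]), array([150.9, 256.1]), array([155. , 254.8]), array([158.4, 255.8]), array([155.4, 286. ])]
(0, 0.14, -0.16) [array([130.5, 297.7]), array([137.6, 287.1]), array([142.4, 284.8]), array([146.3, 285.3]), array([144. , 318.2])]
(-0.03, 0.14, -0.12) [array([150. , 284.1]), array([155.6, 275.4]), array([159.4, 273.7]), array([162.5, 274.3]), array([160.3, 302.7])]
(-0.03, 0.16, -0.16) [array([120. , 311.8]), array([126.6, 301.7]), array([131.2, 299.2]), array([135. , 299.3]), array([133.2, 329.6])]
```

Emit:
{"method": "arm_command", "body": {"deltas": [[[0,0.04,-0.01],0,0],[[0,0.08,-0.03],0,0],[[0,0.12,-0.05],0,0],[[0,0.14,-0.065],0,0],[[0,0.14,-0.065],0,0]]}}

```text
clock: 23.15
ee_pos: [0.4437, 0.1213, 0.2541]
orientation: [[-0.916, -0.213, 0.34], [-0.178, 0.975, 0.133], [-0.36, 0.062, -0.931]]
contact_force: [-0.1, 0.4, -1.2]
finger_gap: 0.001
```

Run:
```python
from h import *
np.set_printoptions(precision=1,suppress=True)
imaging.read_camera('top');imaging.read_camera('top')
m=imaging.camera_model('wrist');im=shot('wrist','w13')
s=manip.observe();print(s['clock'],s['ee_pos'])
c=[.692,.0383,.1858]
for f in(0,.5,.8,1.05):
    P=lambda r:T(c,(-.121-r*np.cos(f),-.041,.155-r*np.sin(f)))
    print(f,[(wproj(m,P(r))-[100,150])*5 for r in(.032,.012,0)])
cv2.imwrite('pics/w13z.png',cv2.resize(im[150:270,100:260,::-1],None,fx=5,fy=5,interpolation=2)[:600,:800])
```

```text
23.3 [0.4 0.1 0.3]
0 [array([302.4, 396.8]), array([328.1, 465.4]), array([343.1, 504.2])]
0.5 [array([329.6, 365.4]), array([337.6, 452.8]), array([343.1, 504.2])]
0.8 [array([346.7, 363.8]), array([344. , 451.4]), array([343.1, 504.2])]
1.05 [array([360.1, 371.9]), array([349.2, 453.8]), array([343.1, 504.2])]
```

View pics/w13z.png

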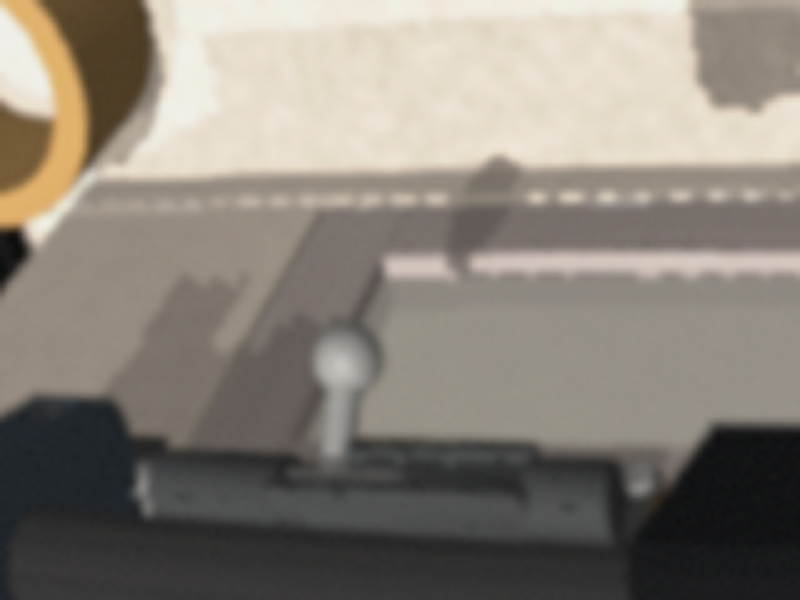

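Run:
```python
from h import *
im=shot('scene','s14').astype(int);a=cv2.imread('pics/scene1.png')[:,:,::-1].astype(int)
for n,(x0,y0,x1,y1) in {'tape':(262,240,305,282),'mouse':(185,243,230,278),'stapler':(295,278,345,312),'cup':(222,335,262,375),'carton':(370,60,425,110),'calc':(305,80,335,115)}.items(): print(n,np.abs(im-a)[y0:y1,x0:x1].mean())
s=manip.observe();print(s['contact_force'],s['clock'])
from bench import hand_in
print(hand_in())
```

```text
tape 4.74640088593577
mouse 4.456507936507936
stapler 4.672941176470588
cup 4.189166666666667
carton 8.54860606060606
calc 27.29111111111111
[ 0.56316788 -0.25330969  0.36199747] 23.35
the job is handed in; nothing more can be done
None
```

I shut the door, slid the bolt home and turned the knob down to its stop, then handed the job in at 23.4 s with the arm clear of everything. No verdict was given.

- **Tilting the gripper:** Pointing straight down, the gripper body would have hit the pelmet, and the moves offer no tilt. I pushed against the arm's reach limits until the gripper leaned about 25°, and the lean stayed.
- **Door:** I pushed on the knob ball until the door met its stop at about 17 N. Later top views show it flush with the side panel.
- **Bolt:** I slid it by pushing on the side of the ball until it stopped at about 22 N, after only about 30 mm of travel. The last wrist picture shows the stem at the home end of its slot, with the bolt through the keeper, so it probably started about 15 mm along.
- **Knob:** The first press landed off-centre, so I pressed again on the ball. The stem's lean in the last wrist picture and the finger position under load both fit about 1.05 rad. Two earlier pictures had suggested only about 0.7 rad.

**Other points:**
- **Force peak:** The second press reached about 52 N, through the fingers only, against the knob's stop.
- **Joint 5:** It read 0.306 against its stated lower limit of 0.31 for a while, before I reduced the tilt.
- **Other things on the counter:** The scene picture showed no real change around the tape roll, mouse, stapler and pen cup. The carton area changed a little. The calculator area changed clearly, which I put down to the arm and its shadow but did not confirm. I did not check the jar.

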